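Lay out the batch sign-off set

TASK

Lay out this batch for sign-off with the pieces on the bare part of the table in front of you (not the similar ones far off on the right): stand the round tealight holder, opening up, centred on the round coaster, the grey test cylinder upright and centred on the hexagonal tile, and the pigment jar upright on the table midway between coaster and tile, in line with both. Press the pocket level fully down into the slot of its foam holder, right way up. Leave the kitchen timer and the marker pen where they are.

Things in the scene. Friction and masses are not known exactly. Their poses are not given: they have to be found in the camera images.
- tealight: tealight holder of cast terrazzo: a ring-shaped cup 62 mm across and 38 mm high with an open hollow 20 mm deep in its top (wall about 12 mm thick), 0.2 kg, standing on the table with the opening up; origin at the centre of its underside, z up. It can be taken across its 62 mm outside
- cylinder: test cylinder of grey cast concrete, 40 mm across, 60 mm high, solid, 0.2 kg, standing upright; origin at the centre of its underside, z along its axis, up
- jar: clear plastic pigment jar with a black screw cap (fixed), 50 mm across, 56 mm high, 0.07 kg, standing upright on the table; the only jar on the table itself (others stand far off on the drawer cabinet); origin at the centre of its underside, z up
- level: yellow pocket spirit level, a bar 18 mm wide (its x), 120 mm long (its y), 26 mm high with a flat vial on top reaching 28 mm, 0.05 kg, standing on its long narrow base on the table, roughly across in front of the robot (y axis to the robot's left); origin at the centre of its underside, z up. Either end may go either way in the holder
- foam_holder: foam holder: grey die-cut foam block (stiff) on a plywood base, 54 (x) by 152 (y) by 22 mm high, fixed; in its top a centred slot 22 mm wide (x), 124 mm long (y), 10 mm deep, for the base of the level; origin at the centre of the underside, z up, y roughly to the robot's left. A level fully home has its underside 12 mm above this origin and stands 16 mm out of the foam
- coaster: round speckled cast coaster, 92 mm across, 9 mm thick, flat on the table and stuck down; origin at the centre of its underside, z up. Its centre is 200 mm from that of the hexagonal tile; either may be the left one, and the line between them always runs along the coaster's own y axis (either way)
- hex_tile: hexagonal grey cast tile, 76 mm across flats, 87 mm over the corners, 10 mm thick, flat on the table and stuck down; origin at the centre of its underside, z up
- timer: bystander: round white kitchen timer with a black dial, 68 mm across, 42 mm high, behind the toggle clamp; leave it alone; origin at the centre of its underside
- marker: bystander: red and white marker pen, 135 mm long, 16 mm thick, lying behind the toggle clamp; leave it alone; origin at the middle of its underside
There are look-alikes about, which are no part of the job. What is shaped like the cylinder but pink is not meant.

How it is judged:
By the outcome, as a careful person would: the job done as asked, in the order asked, and still so for the second after the job is handed in, with the robot touching nothing.
It also fails if it takes over 115 s, if anything falls off the work surface, if the arm or the gripper's body presses on something with over 40 N, if the wrist force passes 120 N, or if a joint passes its speed limit or range.

ROBOT

A 6-joint arm with a two-finger parallel gripper is mounted at the origin on a cart in front of the work surface, level with it; the furniture and walls round the work are solid. World frame = base frame: x ahead of the robot, y to its left, z up, the work surface at z = 0. Lengths are in m, angles in rad, forces in N, time in s.
With the tool pointing down it reaches from about 0.3 to 0.85 m from the base axis. Payload 4.2 kg.
Tool frame: the origin (TCP) lies where the fingers leave the gripper's body, on its centre line; the fingertips stand 78 mm ahead of it and the grasp point (between the pads) lies 60 mm ahead of it (robot.tips_ahead is the distance from the TCP to the fingertips, in m); z points along the fingers, y is the line along which they close (so a half turn about z gives the same grasp; the last joint's range is limited). The gripper opens to 91 mm and grips with 3 to 60 N. Pads are 32 mm wide; open, the fingers measure 118 mm over their backs; the gripper's body (76 mm by 178 mm) begins 60 mm behind the grasp point.
Start: joints at [-1.308, 0.32, 1.565, -0, 1.257, -0.02], TCP at [0.16, -0.552, 0.292] pointing down, gripper open.
Joint ranges: [-3.11, 3.11], [-0.84, 2.01], [0.21, 2.61], [-1.34, 4.49], [0.05, 2.63], [-2.56, 2.56]. Speed limits (rad/s): [2.57, 2.57, 3.14, 3.14, 3.14, 3.14].

INTERFACE

Orientations are given as a 3x3 rotation matrix whose columns are the frame's x, y, z axes.
In Python, from plant import robot gives the robot as it stands.
- The arm moves only by the tool drive_tool, never from a script. Its argument "steps" is a list of rows, each an object of numbers: "claw": the opening in per cent of the stroke, from 0 (shut) to 100 (fully open); "tx", "ty", "tz": the shift along the tool's x, y, z each as a share of 1000 mm, from -1 to 1; "rx", "ry", "rz": the turn, a rotation vector about the tool's x, y, z each as a share of 180 degrees, from -1 to 1. A call has exactly 10 rows; each row shifts and turns the commanded pose from where the row before left it, along the tool's axes as they then stand; what a row does not reach is not made up. A row lasts 1/8 s, in which the tool goes at most 62.5 mm and 10.7 degrees, less where a joint would pass 70% of its speed; a pose out of reach is approached as far as the arm can. A call with a number of a shift or a turn outside -1 to 1 is refused whole. A call with a gripper value outside its range is refused whole. The fingers move at their own pace and stop on an object; "force" is the grip in N (left out, the last holds). Time passes only in rows, so rows that do not move let the fingers close, or fill a call up. It gives the time, the measured TCP pose, the force, the opening and the grip force at its end, in the units of the state.
- robot.observe(): the state, without advancing time (a new reading comes with each control period).
- robot.camera(name): name is "side" or "top"; returns the picture (420x560x3 uint8, red, green, blue); there is no depth.
- robot.camera_model(name): a dict with "mtx" (3x3 intrinsics, pixels), "k1" (the pictures are not rectified: a ray, as slopes to the right and down, at radius r is drawn at 1 + k1 r^2 times it, then the intrinsics apply), "extrinsics" (4x4, takes a point from camera to world coordinates). Camera axes: x right, y up, looking along -z (the intrinsics and any distortion apply to the point x, -y, -z); pixel columns grow to the right and rows downward; lengths in m; the calibration is good to about 2 mm. A picture is of the moment at which its call begins. camera_model takes no time and is no camera call.
- robot.job_done(): hands the job in; it is judged then, once.
The state is a dict: "time_s": time; "q": joint angles; "dq": joint speeds; "joint_efforts": joint torques, N m; "eef_pos": TCP position; "ee_rot": TCP orientation; "force": force on the tool from outside, world axes, zero at the start; "ft_torque": the same for the moment, N m; "grip_width": opening from 0.0 (shut) to 1.0 (fully open); "finger_force": force on a finger pad.
Only numpy, scipy, OpenCV 4.12 (cv2) and the standard library are available. Lean on these libraries where they do the work, as an engineer would, in place of code of your own. Each camera call takes 0.05 s, during which the arm holds its last target. There are 200 camera calls.

## Working session

There is one attempt and no reset: what is moved stays moved. The work goes in short steps, Python scripts to look and compute and a tool call to move; the robot and the scene stay as the last step left them, time stands still between calls to the robot, and variables do not carry over. Pictures are saved under pics/ and viewed, at most 14 in all, crops included, and the job is handed in when it is done.

Besides the shell and the picture viewer there is one more tool, called after "Call:" as name(argument=value, ...), one argument or row to a line, values as JSON. drive_tool: Moves the arm, as the interface text tells. Its arguments: {"type":"object","properties":{"steps":{"type":"array","items":{"type":"object","properties":{"claw":{"type":"number"},"tx":{"type":"number"},"ty":{"type":"number"},"tz":{"type":"number"},"rx":{"type":"number"},"ry":{"type":"number"},"rz":{"type":"number"}}}},"force":{"type":"number"}},"required":["steps"]}

```bash
mkdir -p pics; ls; cat > h.py <<'E'
import numpy as np, cv2
from plant import robot
def snap(n,f):
    im=robot.camera(n); cv2.imwrite('pics/'+f,im[...,::-1]); return im
def ray(n,u,v):
    m=robot.camera_model(n); K=np.array(m['mtx']); E=np.array(m['extrinsics'])
    x=np.array([(u-K[0,2])/K[0,0],(v-K[1,2])/K[1,1]]); r=x.copy()
    for _ in range(20): r=x/(1+m['k1']*(r@r))
    return E[:3,3],E[:3,:3]@np.array([r[0],-r[1],-1.])
def onz(n,u,v,z):
    o,d=ray(n,u,v); return o+d*(z-o[2])/d[2]
def proj(n,p):
    m=robot.camera_model(n); K=np.array(m['mtx']); E=np.array(m['extrinsics'])
    c=E[:3,:3].T@(np.array(p)-E[:3,3]); r=np.array([c[0],-c[1]])/-c[2]; r=r*(1+m['k1']*(r@r))
    return K[0,0]*r[0]+K[0,2],K[1,1]*r[1]+K[1,2]
E
python3 - <<'E'
from h import *
for n in('side','top'):
    im=snap(n,n+'0.png'); m=robot.camera_model(n); print(n,np.round(m['extrinsics'],3).tolist(),m['k1'],np.round(m['mtx'],1).tolist())
s=robot.observe(); print({k:np.round(v,3).tolist() for k,v in s.items()})
E
```

```text
pics
side [[-1.0, 0.009, -0.002, 0.542], [-0.007, -0.556, 0.831, 0.7], [0.007, 0.831, 0.556, 0.536], [0.0, 0.0, 0.0, 1.0]] -0.11342563396755695 [[398.6, 0.0, 281.5], [0.0, 398.6, 213.2], [0.0, 0.0, 1.0]]
top [[0.029, 0.988, -0.149, 0.389], [-0.999, 0.033, 0.026, -0.057], [0.031, 0.148, 0.989, 1.13], [0.0, 0.0, 0.0, 1.0]] -0.15577564862075127 [[509.6, 0.0, 276.9], [0.0, 509.6, 204.0], [0.0, 0.0, 1.0]]
{'time_s': 0.1, 'q': [-1.308, 0.32, 1.566, -0.0, 1.257, -0.02], 'dq': [0.001, 0.0, -0.003, 0.001, 0.0, -0.001], 'joint_efforts': [0.0, -41.333, -23.251, 0.073, 0.042, -0.0], 'eef_pos': [0.16, -0.552, 0.292], 'ee_rot': [[0.96, 0.279, -0.0], [0.279, -0.96, 0.002], [0.0, -0.002, -1.0]], 'force': [0.009, -0.364, 0.155], 'ft_torque': [-0.04, 0.043, 0.034], 'finger_force': 0.0, 'grip_width': 0.999}
```

View pics/top0.png

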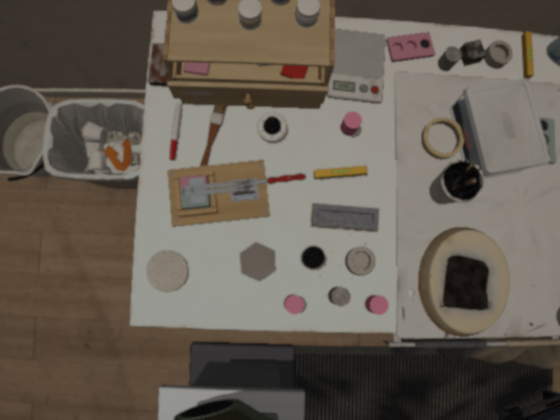

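View pics/side0.png

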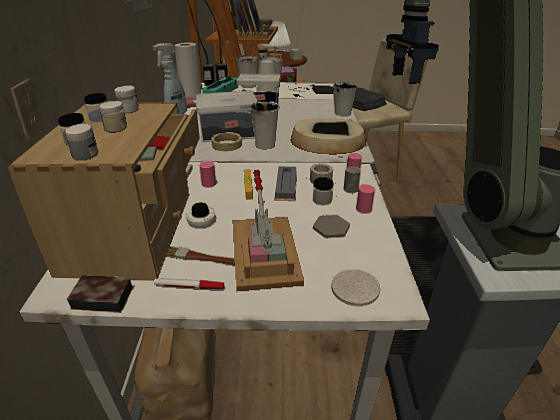

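The top view shows these pixels:
- jar (313,257)
- round coaster (167,271)
- hexagonal tile (258,262)
- foam holder (345,217)
- level (341,172)
- timer (272,127) and marker (176,128), both to be left alone

Some pieces have look-alikes:
- **Cylinder:** the grey one at (340,296) fits. The ones at (294,304), (377,305) and (352,122) are pink, and the grey one at (452,56) is on the far right.
- **Tealight:** the one at (361,261) is on the bare table. The one at (500,53) is far off on the right.
- **Level:** the one at (341,172) is on the bare table. The one at (529,53) is far right.

I'll confirm these in one enlarged crop.

```bash
python3 - <<'E'
from h import *
im=cv2.imread('pics/top0.png')
c=cv2.resize(im[155:320,150:400],None,fx=3.2,fy=3.2,interpolation=cv2.INTER_CUBIC); c=cv2.convertScaleAbs(c,alpha=1.5)
cv2.imwrite('pics/crop1.png',c)
E
```

```text
(no output)
```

View pics/crop1.png

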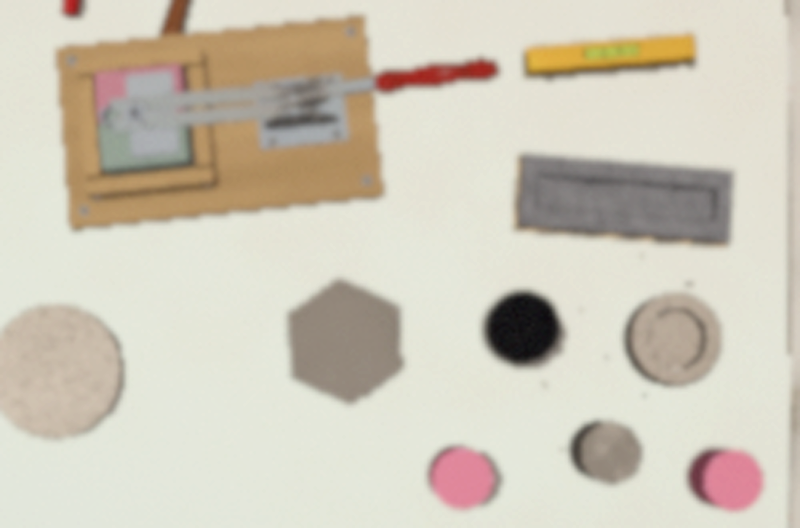

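The crop confirms the choices. The grey cylinder is at crop (607,452), between two pink ones. The tealight with its open hollow is at (673,338), the jar with black cap at (522,328) and the level at (610,55). The foam holder is at (625,200), with its slot visible. Next I'll measure them.

```bash
cat > meas.py <<'E'
from h import *
def contours(im,thr=45):
    im=cv2.resize(im,None,fx=4,fy=4,interpolation=cv2.INTER_CUBIC)
    lab=cv2.cvtColor(im,cv2.COLOR_RGB2LAB).astype(int)
    ref=np.median(lab[4*225:4*245,4*200:4*300].reshape(-1,3),0)
    d=np.linalg.norm(lab-ref,axis=2)
    m=(d>thr).astype(np.uint8)
    return [c for c in cv2.findContours(m,cv2.RETR_EXTERNAL,cv2.CHAIN_APPROX_NONE)[0] if cv2.contourArea(c)>1500], m
def near(cs,u,v):
    return min(cs,key=lambda c:np.linalg.norm(np.array(cv2.minAreaRect(c)[0])/4-[u,v]))
def world(c,z,n='top'):   # contour -> world xy in mm
    p=(c[:,0].astype(float)+.5)/4-.5
    return np.array([onz(n,*q,z)[:2] for q in p],np.float32)*1000
E
python3 - <<'E'
from meas import *
im=cv2.imread('pics/top0.png')[...,::-1].copy()
for thr in(30,45):
  cs,m=contours(im,thr)
  for n,u,v,z in[('coaster',167,271,.009),('hex',258,262,.01),('jar',313,257,.028),('teal',361,261,.019),('cyl',340,297,.03),('foam',345,217,.022),('level',341,172,.014),('pinkL',294,304,.03),('pinkR',377,305,.03)]:
    c=near(cs,u,v); w=world(c,z); r=cv2.minAreaRect(w); h=cv2.convexHull(w); M=cv2.moments(h)
    print(thr,n,np.round(r[0],1),np.round(r[1],1),round(r[2],2),'cen',round(M['m10']/M['m00'],1),round(M['m01']/M['m00'],1),'minc',np.round(cv2.minEnclosingCircle(w)[1],1))
E
```

```text
30 coaster [399.3 118.6] [34.1 80.4] 84.95 cen 399.1 121.4 minc 40.2
30 hex [429.2 -47.8] [86.  76.5] 65.37 cen 429.2 -48.2 minc 43.1
30 jar [ 439.7 -167.5] [55.1 55.1] 23.03 cen 440.2 -168.3 minc 29.0
30 teal [ 435.4 -271.1] [62.4 67.4] 1.51 cen 435.8 -271.5 minc 34.2
30 cyl [ 359.5 -224.9] [50.  40.4] 74.86 cen 359.3 -224.9 minc 25.1
30 foam [ 530.5 -236.6] [152.   55.7] 87.19 cen 530.7 -236.8 minc 78.8
30 level [ 632.5 -227. ] [ 25.1 123.9] 7.17 cen 632.7 -227.7 minc 62.2Traceback (most recent call last):
  File "<stdin>", line 6, in <module>
  File "meas.py", line 13, in world
    return np.array([onz(n,*q,z)[:2] for q in p],np.float32)*1000
                     ~~~^^^^^^^^
  File "h.py", line 11, in onz
    o,d=ray(n,u,v); return o+d*(z-o[2])/d[2]
        ~~~^^^^^^^
  File "h.py", line 6, in ray
    m=robot.camera_model(n); K=np.array(m['mtx']); E=np.array(m['extrinsics'])
ValueError: time passes only in moves, steps and waits
```

camera_model is limited in calls, so I'll cache it.

```bash
sed -i 's/^from plant import robot/from plant import robot\n_C={}\ndef cm(n):\n    if n not in _C: _C[n]=robot.camera_model(n)\n    return _C[n]/; s/m=robot.camera_model(n)/m=cm(n)/' h.py
python3 - <<'E'
from meas import *
im=cv2.imread('pics/top0.png')[...,::-1].copy()
big=cv2.resize(im,None,fx=4,fy=4,interpolation=cv2.INTER_CUBIC)
for p in [(167,271),(258,262),(313,257),(335,300),(341,297),(350,266),(361,250),(341,172),(230,240),(340,182),(302,262)]:
  print(p,im[p[1],p[0]],cv2.cvtColor(im[p[1]:p[1]+1,p[0]:p[0]+1],cv2.COLOR_RGB2HSV)[0,0])
for thr in(22,60):
  cs,m=contours(im,thr)
  for n,u,v,z in[('coaster',167,271,.009),('hex',258,262,.01),('jar',313,257,.056),('teal',361,261,.019),('cyl',340,297,.03),('foam',345,217,.022),('level',341,172,.014),('pinkL',294,304,.03),('pinkR',377,305,.03)]:
    c=near(cs,u,v); w=world(c,z); r=cv2.minAreaRect(w); h=cv2.convexHull(w); M=cv2.moments(h)
    print(thr,n,np.round(r[0],1),np.round(r[1],1),round(r[2],2),'cen',round(M['m10']/M['m00'],1),round(M['m01']/M['m00'],1),'minc',np.round(cv2.minEnclosingCircle(w)[1],1))
hsv=cv2.cvtColor(big,cv2.COLOR_RGB2HSV)
y=cv2.inRange(hsv,(15,120,120),(45,255,255)); y[:,:4*300]=0; y[:,4*390:]=0; y[:4*140]=0; y[4*200:]=0
c=max(cv2.findContours(y,0,1)[0],key=cv2.contourArea)
print('level yellow',cv2.minAreaRect(world(c,.026)),cv2.minAreaRect(world(c,.014)))
E
```

```text
(167, 271) [136 127 116] [ 17  38 136]
(258, 262) [98 91 83] [16 39 98]
(313, 257) [13 12 15] [130  51  15]
(335, 300) [98 90 82] [15 42 98]
(341, 297) [99 92 83] [17 41 99]
(350, 266) [118 109  98] [ 17  43 118]
(361, 250) [119 110 100] [ 16  41 119]
(341, 172) [125 120  50] [ 28 153 125]
(230, 240) [153 153 144] [ 30  15 153]
(340, 182) [152 150 141] [ 25  18 152]
(302, 262) [86 85 79] [26 21 86]
22 coaster [401.3 147.9] [90.2 92.3] 2.68 cen 401.9 147.6 minc 47.5
22 hex [429.3 -48. ] [86.3 78.9] 5.37 cen 429.2 -48.1 minc 44.1
22 jar [ 439.4 -165.7] [53.2 56.7] 1.52 cen 438.8 -165.6 minc 29.0
22 teal [ 436.  -271.4] [64.7 69.1] 1.26 cen 436.1 -271.9 minc 35.1
22 cyl [ 359.4 -224.9] [51.1 42. ] 74.35 cen 359.3 -225.1 minc 25.7
22 foam [ 530.7 -236.7] [153.2  57. ] 87.11 cen 530.8 -236.8 minc 79.7
22 level [ 632.7 -227.2] [ 26.9 125.5] 7.0 cen 632.9 -227.7 minc 63.2
22 pinkL [ 339.3 -130.3] [51.3 42. ] 75.08 cen 340.2 -130.4 minc 25.7
22 pinkR [ 342.8 -306.7] [54.4 42.1] 81.17 cen 342.9 -306.8 minc 27.2
60 coaster [548.2  87.5] [ 49.1 101.3] 7.68 cen 544.5 82.5 minc 51.6
60 hex [429.4 -48.3] [78.8 69. ] 67.45 cen 429.2 -48.5 minc 39.4
60 jar [ 438.8 -165.3] [49.8 50.2] 41.35 cen 439.0 -165.3 minc 26.2
60 teal [ 358.7 -224.3] [43.5 34.8] 70.23 cen 359.6 -224.4 minc 22.1
60 cyl [ 359.  -222.7] [43.1 34.5] 70.23 cen 359.9 -222.8 minc 21.8
60 foam [ 530.2 -236.4] [146.8  50.6] 87.2 cen 530.4 -236.7 minc 75.8
60 level [ 626.  -227.6] [  7.7 118.6] 7.06 cen 626.2 -228.1 minc 59.3
60 pinkL [361.2 -98.8] [ 591.2 1286. ] 1.07 cen 317.7 -44.8 minc 699.4
60 pinkR [ 359.  -222.7] [43.1 34.5] 70.23 cen 359.9 -222.8 minc 21.8
level yellow ((633.3843994140625, -225.66363525390625), (15.671442985534668, 118.11861419677734), 6.958450794219971) ((636.044677734375, -227.4966278076172), (15.841765403747559, 119.40242767333984), 6.958398818969727)
```

Coaster (401,148), tile (429,-48), so the midpoint is (415,50). Tealight (436,-271), cylinder (359,-225), jar (439,-165), level (633,-226, +7°), foam (530.6,-236.7, -2.8°). First I turn the tool so its y is world x and its x is world y.

Call:
drive_tool(
  steps=[
    {"rz": -0.0512,"claw": 100},
    {"rz": -0.0512,"claw": 100},
    {"rz": -0.0512,"claw": 100},
    {"rz": -0.0512,"claw": 100},
    {"rz": -0.0512,"claw": 100},
    {"rz": -0.0512,"claw": 100},
    {"rz": -0.0512,"claw": 100},
    {"rz": -0.0512,"claw": 100},
    {"tx": 0.04,"ty": 0.04,"claw": 100},
    {"tx": 0.04,"ty": 0.04,"claw": 100},
  ],
  force=25,
)

```text
schema error: expected keys claw, tx, ty, tz, rx, ry, rz
```

All keys are needed in every row.

Call:
drive_tool(
  steps=[
    {"claw": 100,"tx": 0,"ty": 0,"tz": 0,"rx": 0,"ry": 0,"rz": -0.0512},
    {"claw": 100,"tx": 0,"ty": 0,"tz": 0,"rx": 0,"ry": 0,"rz": -0.0512},
    {"claw": 100,"tx": 0,"ty": 0,"tz": 0,"rx": 0,"ry": 0,"rz": -0.0512},
    {"claw": 100,"tx": 0,"ty": 0,"tz": 0,"rx": 0,"ry": 0,"rz": -0.0512},
    {"claw": 100,"tx": 0,"ty": 0,"tz": 0,"rx": 0,"ry": 0,"rz": -0.0512},
    {"claw": 100,"tx": 0,"ty": 0,"tz": 0,"rx": 0,"ry": 0,"rz": -0.0512},
    {"claw": 100,"tx": 0,"ty": 0,"tz": 0,"rx": 0,"ry": 0,"rz": -0.0512},
    {"claw": 100,"tx": 0,"ty": 0,"tz": 0,"rx": 0,"ry": 0,"rz": -0.0512},
    {"claw": 100,"tx": 0.04,"ty": 0.04,"tz": 0,"rx": 0,"ry": 0,"rz": 0},
    {"claw": 100,"tx": 0.04,"ty": 0.04,"tz": 0,"rx": 0,"ry": 0,"rz": 0},
  ],
  force=25,
)

```text
time_s: 1.35
eef_pos: [0.241, -0.4714, 0.2916]
ee_rot: [[0.003, 1.0, -0.0], [1.0, -0.003, 0.001], [0.001, -0.0, -1.0]]
force: [0.9, 0.0, 0.3]
grip_width: 0.998
finger_force: 0.0
```

Call:
drive_tool(
  steps=[
    {"claw": 100,"tx": 0.04,"ty": 0.039,"tz": 0,"rx": 0,"ry": 0,"rz": 0},
    {"claw": 100,"tx": 0.04,"ty": 0.039,"tz": 0,"rx": 0,"ry": 0,"rz": 0},
    {"claw": 100,"tx": 0.04,"ty": 0.039,"tz": 0,"rx": 0,"ry": 0,"rz": 0},
    {"claw": 100,"tx": 0.04,"ty": 0.039,"tz": 0,"rx": 0,"ry": 0,"rz": 0},
    {"claw": 100,"tx": 0.04,"ty": 0.039,"tz": 0,"rx": 0,"ry": 0,"rz": 0},
    {"claw": 100,"tx": 0,"ty": 0,"tz": 0.05,"rx": 0,"ry": 0,"rz": 0},
    {"claw": 100,"tx": 0,"ty": 0,"tz": 0.05,"rx": 0,"ry": 0,"rz": 0},
    {"claw": 100,"tx": 0,"ty": 0,"tz": 0.05,"rx": 0,"ry": 0,"rz": 0},
    {"claw": 100,"tx": 0,"ty": 0,"tz": 0.035,"rx": 0,"ry": 0,"rz": 0},
    {"claw": 100,"tx": 0,"ty": 0,"tz": 0.02,"rx": 0,"ry": 0,"rz": 0},
  ],
)

```text
time_s: 2.6
eef_pos: [0.4348, -0.2718, 0.085]
ee_rot: [[0.001, 1.0, -0.003], [1.0, -0.001, 0.002], [0.002, -0.003, -1.0]]
force: [-0.3, -0.8, 0.4]
grip_width: 1.0
finger_force: 0.0
```

Call:
drive_tool(
  steps=[
    {"claw": 50,"tx": 0,"ty": 0,"tz": 0,"rx": 0,"ry": 0,"rz": 0},
    {"claw": 50,"tx": 0,"ty": 0,"tz": 0,"rx": 0,"ry": 0,"rz": 0},
    {"claw": 50,"tx": 0,"ty": 0,"tz": 0,"rx": 0,"ry": 0,"rz": 0},
    {"claw": 50,"tx": 0,"ty": 0,"tz": 0,"rx": 0,"ry": 0,"rz": 0},
    {"claw": 50,"tx": 0,"ty": 0,"tz": 0,"rx": 0,"ry": 0,"rz": 0},
    {"claw": 50,"tx": 0,"ty": 0,"tz": 0,"rx": 0,"ry": 0,"rz": 0},
    {"claw": 50,"tx": 0,"ty": 0,"tz": 0,"rx": 0,"ry": 0,"rz": 0},
    {"claw": 50,"tx": 0,"ty": 0,"tz": 0,"rx": 0,"ry": 0,"rz": 0},
    {"claw": 50,"tx": 0,"ty": 0,"tz": 0,"rx": 0,"ry": 0,"rz": 0},
    {"claw": 50,"tx": 0,"ty": 0,"tz": 0,"rx": 0,"ry": 0,"rz": 0},
  ],
)

```text
time_s: 3.85
eef_pos: [0.4365, -0.2729, 0.0883]
ee_rot: [[0.001, 1.0, 0.002], [1.0, -0.001, -0.001], [-0.001, 0.002, -1.0]]
force: [0.4, 0.1, 7.1]
grip_width: 0.665
finger_force: 25.0
```

Call:
drive_tool(
  steps=[
    {"claw": 50,"tx": 0,"ty": 0,"tz": -0.05,"rx": 0,"ry": 0,"rz": 0},
    {"claw": 50,"tx": 0,"ty": 0,"tz": -0.05,"rx": 0,"ry": 0,"rz": 0},
    {"claw": 50,"tx": 0.05,"ty": -0.0044,"tz": 0,"rx": 0,"ry": 0,"rz": 0},
    {"claw": 50,"tx": 0.055,"ty": -0.005,"tz": 0,"rx": 0,"ry": 0,"rz": 0},
    {"claw": 50,"tx": 0.055,"ty": -0.005,"tz": 0,"rx": 0,"ry": 0,"rz": 0},
    {"claw": 50,"tx": 0.055,"ty": -0.005,"tz": 0,"rx": 0,"ry": 0,"rz": 0},
    {"claw": 50,"tx": 0.055,"ty": -0.005,"tz": 0,"rx": 0,"ry": 0,"rz": 0},
    {"claw": 50,"tx": 0.055,"ty": -0.005,"tz": 0,"rx": 0,"ry": 0,"rz": 0},
    {"claw": 50,"tx": 0.055,"ty": -0.003,"tz": 0,"rx": 0,"ry": 0,"rz": 0},
    {"claw": 50,"tx": 0.039,"ty": -0.002,"tz": 0,"rx": 0,"ry": 0,"rz": 0},
  ],
)

```text
time_s: 5.1
eef_pos: [0.4009, 0.1484, 0.187]
ee_rot: [[-0.0, 1.0, -0.001], [1.0, 0.0, -0.0], [-0.0, -0.001, -1.0]]
force: [0.3, 0.2, -2.0]
grip_width: 0.665
finger_force: 25.0
```

Call:
drive_tool(
  steps=[
    {"claw": 50,"tx": 0,"ty": 0,"tz": 0.04,"rx": 0,"ry": 0,"rz": 0},
    {"claw": 50,"tx": 0,"ty": 0,"tz": 0.03,"rx": 0,"ry": 0,"rz": 0},
    {"claw": 50,"tx": 0,"ty": 0,"tz": 0,"rx": 0,"ry": 0,"rz": 0},
    {"claw": 50,"tx": 0,"ty": 0,"tz": 0,"rx": 0,"ry": 0,"rz": 0},
    {"claw": 50,"tx": 0,"ty": 0,"tz": 0,"rx": 0,"ry": 0,"rz": 0},
    {"claw": 50,"tx": 0,"ty": 0,"tz": 0,"rx": 0,"ry": 0,"rz": 0},
    {"claw": 50,"tx": 0,"ty": 0,"tz": 0,"rx": 0,"ry": 0,"rz": 0},
    {"claw": 50,"tx": 0,"ty": 0,"tz": 0,"rx": 0,"ry": 0,"rz": 0},
    {"claw": 50,"tx": 0,"ty": 0,"tz": 0,"rx": 0,"ry": 0,"rz": 0},
    {"claw": 50,"tx": 0,"ty": 0,"tz": 0,"rx": 0,"ry": 0,"rz": 0},
  ],
)

```text
time_s: 6.35
eef_pos: [0.4019, 0.1465, 0.1172]
ee_rot: [[0.001, 1.0, -0.0], [1.0, -0.001, -0.0], [-0.0, -0.0, -1.0]]
force: [1.5, -0.9, -2.1]
grip_width: 0.669
finger_force: 25.0
```

```bash
python3 - <<'E'
from h import *
s=snap('side','side1.png'); t=snap('top','top1.png')
c=lambda im,a,b,k:cv2.convertScaleAbs(cv2.resize(im[a[1]:b[1],a[0]:b[0]],None,fx=k,fy=k,interpolation=cv2.INTER_CUBIC),alpha=1.4)
A=c(s,(290,190),(420,320),3); B=c(t,(110,210),(240,340),3)
cv2.imwrite('pics/cmp1.png',np.hstack([A,B])[...,::-1])
print(np.round(robot.observe()['eef_pos'],4))
E
```

```text
[0.4019 0.1465 0.1172]
```

View pics/cmp1.png

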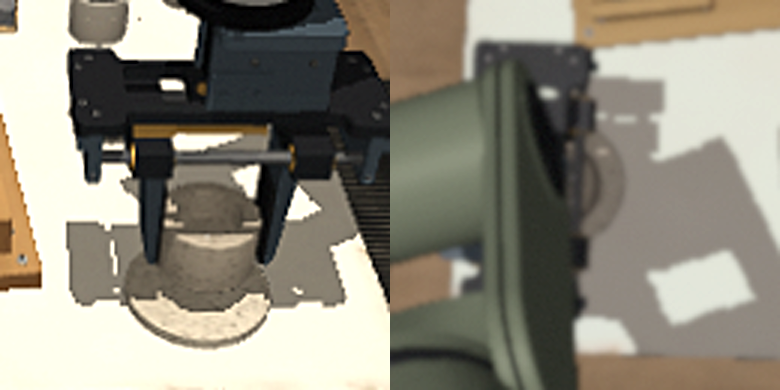

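The tealight is held level above the coaster (side crop: ring at (210,215), disc at (200,300)). I lower it about 20 mm.

Call:
drive_tool(
  steps=[
    {"claw": 50,"tx": 0,"ty": 0,"tz": 0.01,"rx": 0,"ry": 0,"rz": 0},
    {"claw": 50,"tx": 0,"ty": 0,"tz": 0.006,"rx": 0,"ry": 0,"rz": 0},
    {"claw": 50,"tx": 0,"ty": 0,"tz": 0.003,"rx": 0,"ry": 0,"rz": 0},
    {"claw": 50,"tx": 0,"ty": 0,"tz": 0.0005,"rx": 0,"ry": 0,"rz": 0},
    {"claw": 50,"tx": 0,"ty": 0,"tz": 0,"rx": 0,"ry": 0,"rz": 0},
    {"claw": 50,"tx": 0,"ty": 0,"tz": 0,"rx": 0,"ry": 0,"rz": 0},
    {"claw": 50,"tx": 0,"ty": 0,"tz": 0,"rx": 0,"ry": 0,"rz": 0},
    {"claw": 50,"tx": 0,"ty": 0,"tz": 0,"rx": 0,"ry": 0,"rz": 0},
    {"claw": 50,"tx": 0,"ty": 0,"tz": 0,"rx": 0,"ry": 0,"rz": 0},
    {"claw": 50,"tx": 0,"ty": 0,"tz": 0,"rx": 0,"ry": 0,"rz": 0},
  ],
)

```text
time_s: 7.7
eef_pos: [0.4019, 0.1465, 0.0977]
ee_rot: [[0.001, 1.0, 0.0], [1.0, -0.001, -0.0], [-0.0, 0.0, -1.0]]
force: [-0.0, -0.4, -2.0]
grip_width: 0.664
finger_force: 25.0
```

Call:
drive_tool(
  steps=[
    {"claw": 50,"tx": 0,"ty": 0,"tz": 0.001,"rx": 0,"ry": 0,"rz": 0},
    {"claw": 50,"tx": 0,"ty": 0,"tz": 0.0005,"rx": 0,"ry": 0,"rz": 0},
    {"claw": 50,"tx": 0,"ty": 0,"tz": 0,"rx": 0,"ry": 0,"rz": 0},
    {"claw": 95,"tx": 0,"ty": 0,"tz": 0,"rx": 0,"ry": 0,"rz": 0},
    {"claw": 95,"tx": 0,"ty": 0,"tz": 0,"rx": 0,"ry": 0,"rz": 0},
    {"claw": 95,"tx": 0,"ty": 0,"tz": 0,"rx": 0,"ry": 0,"rz": 0},
    {"claw": 95,"tx": 0,"ty": 0,"tz": 0,"rx": 0,"ry": 0,"rz": 0},
    {"claw": 95,"tx": 0,"ty": 0,"tz": -0.02,"rx": 0,"ry": 0,"rz": 0},
    {"claw": 95,"tx": 0,"ty": 0,"tz": -0.05,"rx": 0,"ry": 0,"rz": 0},
    {"claw": 95,"tx": 0,"ty": 0,"tz": -0.05,"rx": 0,"ry": 0,"rz": 0},
  ],
)

```text
time_s: 8.95
eef_pos: [0.4016, 0.1464, 0.2173]
ee_rot: [[0.001, 1.0, -0.001], [1.0, -0.001, -0.0], [-0.0, -0.001, -1.0]]
force: [1.0, 0.2, -0.5]
grip_width: 0.953
finger_force: 0.0
```

Call:
drive_tool(
  steps=[
    {"claw": 95,"tx": -0.05,"ty": 0,"tz": 0,"rx": 0,"ry": 0,"rz": 0},
    {"claw": 95,"tx": -0.05,"ty": 0,"tz": 0,"rx": 0,"ry": 0,"rz": 0},
    {"claw": 95,"tx": -0.05,"ty": -0.007,"tz": 0,"rx": 0,"ry": 0,"rz": 0},
    {"claw": 95,"tx": -0.05,"ty": -0.007,"tz": 0,"rx": 0,"ry": 0,"rz": 0},
    {"claw": 95,"tx": -0.05,"ty": -0.007,"tz": 0,"rx": 0,"ry": 0,"rz": 0},
    {"claw": 90,"tx": -0.05,"ty": -0.007,"tz": 0,"rx": 0,"ry": 0,"rz": 0},
    {"claw": 80,"tx": -0.05,"ty": -0.007,"tz": 0,"rx": 0,"ry": 0,"rz": 0},
    {"claw": 80,"tx": -0.022,"ty": -0.006,"tz": 0,"rx": 0,"ry": 0,"rz": 0},
    {"claw": 80,"tx": 0,"ty": 0,"tz": 0,"rx": 0,"ry": 0,"rz": 0},
    {"claw": 80,"tx": 0,"ty": 0,"tz": 0,"rx": 0,"ry": 0,"rz": 0},
  ],
)

```text
time_s: 10.2
eef_pos: [0.3603, -0.2247, 0.216]
ee_rot: [[0.001, 1.0, -0.0], [1.0, -0.001, 0.001], [0.001, -0.0, -1.0]]
force: [0.7, -0.4, 0.7]
grip_width: 0.8
finger_force: 0.0
```

```bash
python3 - <<'E'
from h import *
s=snap('side','side2.png'); t=snap('top','top2.png')
c=lambda im,a,b,k:cv2.convertScaleAbs(cv2.resize(im[a[1]:b[1],a[0]:b[0]],None,fx=k,fy=k,interpolation=cv2.INTER_CUBIC),alpha=1.4)
A=c(s,(290,190),(420,320),3); B=c(t,(110,210),(240,340),3)
cv2.imwrite('pics/cmp2.png',np.hstack([A,B])[...,::-1])
print(np.round(robot.observe()['eef_pos'],4))
E
```

```text
[ 0.3606 -0.2244  0.2162]
```

View pics/cmp2.png

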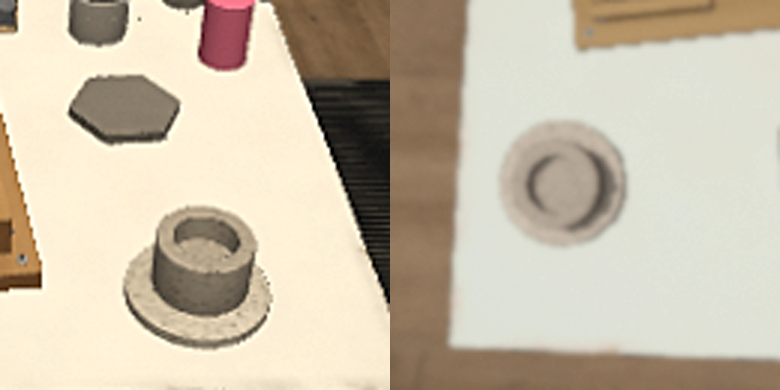

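The tealight stands on the coaster, opening up: side crop (205,255), top crop (563,182). I'll check the centring numerically from the edges.

```bash
python3 - <<'E'
from h import *
s=cv2.imread('pics/side2.png'); t=cv2.imread('pics/top2.png')
# predicted silhouette column/row extents for coaster at measured place & tealight concentric, per view, vs. intensity profile
a=np.linspace(0,2*np.pi,180)
def ext(n,c,r,z):
    P=np.array([proj(n,(c[0]+r*np.cos(k),c[1]+r*np.sin(k),z)) for k in a]); return np.round([P[:,0].min(),P[:,0].max(),P[:,1].min(),P[:,1].max()],1)
C=(.4013,.1477)
for n in('side','top'):
    print(n,'coaster top',ext(n,C,.046,.009),'bot',ext(n,C,.046,0),'teal bot',ext(n,C,.031,.009),'teal top',ext(n,C,.031,.047),'hole',ext(n,C,.019,.047))
g=lambda im,r0,r1,c0,c1,ax:im[r0:r1,c0:c1].mean(2).mean(ax).astype(int).tolist()
print('side row 262-264 c320-390',g(s,262,265,320,390,0))
print('side row 278-280 c320-390',g(s,276,279,320,390,0))
print('side col 358-360 r250-310',g(s,250,310,357,360,1))
print('top row 270-272 c140-200',g(t,270,273,140,200,0))
print('top col 164-166 r245-297',g(t,245,297,164,167,1))
E
```

```text
side coaster top [331.2 379.8 267.  300.8] bot [330.8 379.1 270.4 304.3] teal bot [339.1 371.8 272.1 294.8] teal top [341.  374.7 257.2 279.7] hole [347.5 368.1 261.3 275.1]
top coaster top [147.  188.7 249.9 292.1] bot [147.9 189.2 250.2 292. ] teal bot [153.8 181.8 256.8 285.1] teal top [150.  179.1 255.9 285.3] hole [155.6 173.4 261.6 279.6]
side row 262-264 c320-390 [169, 169, 169, 169, 168, 168, 168, 169, 168, 169, 169, 168, 169, 169, 168, 168, 168, 168, 168, 168, 169, 170, 168, 148, 123, 111, 115, 116, 119, 111, 97, 91, 77, 78, 84, 87, 87, 85, 85, 82, 79, 83, 92, 88, 91, 106, 116, 116, 115, 121, 134, 157, 170, 171, 170, 169, 169, 169, 169, 169, 170, 169, 169, 169, 169, 169, 170, 169, 169, 169]
side row 278-280 c320-390 [168, 168, 169, 168, 168, 169, 169, 169, 169, 169, 170, 170, 169, 147, 130, 125, 127, 127, 129, 131, 113, 36, 49, 56, 58, 63, 73, 89, 104, 114, 116, 121, 123, 121, 115, 115, 115, 115, 116, 113, 111, 116, 115, 112, 120, 116, 114, 116, 119, 119, 112, 109, 95, 63, 82, 162, 174, 170, 169, 168, 169, 169, 169, 169, 169, 169, 169, 169, 169, 168]
side col 358-360 r250-31
[... 179 characters left out ...]
75, 74, 71, 64, 70, 66, 57, 95, 143, 142, 135, 137, 140, 140, 135, 105, 82, 85, 134, 175, 168, 168]
top row 270-272 c140-200 [157, 157, 157, 157, 157, 152, 143, 135, 130, 128, 123, 119, 117, 115, 108, 87, 64, 66, 88, 107, 115, 118, 119, 118, 118, 118, 119, 119, 118, 118, 117, 116, 115, 116, 117, 117, 116, 113, 103, 79, 57, 58, 69, 77, 86, 104, 114, 109, 117, 143, 155, 157, 157, 158, 157, 157, 158, 158, 158, 158]
top col 164-166 r245-297 [157, 158, 157, 157, 151, 140, 130, 128, 128, 128, 125, 119, 118, 119, 119, 115, 103, 96, 105, 113, 118, 120, 120, 120, 119, 118, 118, 118, 118, 118, 118, 117, 117, 116, 115, 111, 110, 114, 116, 116, 114, 118, 127, 130, 129, 128, 131, 143, 153, 156, 157, 157]
```

```bash
cat > fit.py <<'E'
from meas import *
def blob(f,u,v,thr):
    im=cv2.imread('pics/'+f)[...,::-1].copy(); n=f[:-5]
    g=cv2.resize(im,None,fx=4,fy=4,interpolation=cv2.INTER_LINEAR).astype(int).mean(2)
    m=(g<thr).astype(np.uint8)
    for c in cv2.findContours(m,cv2.RETR_EXTERNAL,cv2.CHAIN_APPROX_NONE)[0]:
        if cv2.pointPolygonTest(c,(4.*u,4.*v),False)>0 : return c
E
python3 - <<'E'
from fit import *
for f,n,u,v,thr,z in[('top0.png','top',167,271,143,.0045),('top0.png','top',258,262,126,.005),('side0.png','side',355,287,150,.0045),('side0.png','side',331,226,130,.005)]:
    c=blob(f,u,v,thr); w=world(c,z,n); p=(c[:,0]+.5)/4-.5
    M=cv2.moments(cv2.convexHull(w)); e=cv2.fitEllipse(w)
    print(f,u,'px ext',p.min(0),p.max(0),'cen',np.round([M['m10']/M['m00'],M['m01']/M['m00']],1),'ell',np.round(e[0],1),np.round(e[1],1),'ext',w.min(0),w.max(0))
E
```

```text
top0.png 167 px ext [-0.375 -0.375] [559.375 419.375] cen [ 590.6 -111.4] ell [ 595.  -117.2] [1141.9 1671.9] ext [  46.47566 -826.8864 ] [1136.0813  638.4898]
top0.png 258 px ext [239.375 241.625] [275.875 280.625] cen [429.4 -48.1] ell [429.5 -48. ] [81.1 81.8] ext [387.0017  -88.94012] [472.47446    -7.6163955]
side0.png 355 px ext [-0.375 -0.375] [559.375 419.375] cen [  194.5 -6904.4] ell [  505.1 -2989.9] [6649.8 8561.3] ext [ -7791.829 -11868.073] [7842.33    443.4317]
side0.png 331 px ext [-0.375 -0.375] [559.375 419.375] cen [  194.8 -6897.2] ell [  514.9 -2961.3] [6561.3 8322.8] ext [ -7783.9917 -11856.254 ] [7835.4634  443.6726]
```

```bash
cat > fit.py <<'E'
from meas import *
def blob(f,u,v,h,thr=None):
    im=cv2.imread('pics/'+f)[...,::-1].mean(2); k=np.zeros_like(im); r=im[v-h:v+h,u-h:u+h]
    bg=np.percentile(r,75); ob=im[v-2:v+3,u-2:u+3].mean(); thr=thr or (bg+ob)/2
    k[:]=bg; k[v-h:v+h,u-h:u+h]=r
    m=(cv2.resize(k,None,fx=4,fy=4,interpolation=cv2.INTER_LINEAR)<thr).astype(np.uint8)
    for c in cv2.findContours(m,cv2.RETR_EXTERNAL,cv2.CHAIN_APPROX_NONE)[0]:
        if cv2.pointPolygonTest(c,(4.*u,4.*v),False)>0 : return c,bg,ob
E
python3 - <<'E'
from fit import *
for f,n,u,v,h,z in[('top0.png','top',167,271,28,.0045),('top2.png','top',167,271,28,.0045),('top0.png','top',258,262,28,.005),('side0.png','side',355,287,30,.0045),('side0.png','side',331,226,22,.005)]:
    c,bg,ob=blob(f,u,v,h,143 if u==167 else None); w=world(c,z,n); p=(c[:,0]+.5)/4-.5
    M=cv2.moments(cv2.convexHull(w)); e=cv2.fitEllipse(w)
    print(f,u,bg,ob,'px ext',p.min(0),p.max(0),'cen',np.round([M['m10']/M['m00'],M['m01']/M['m00']],1),'ell',np.round(e[0],1),np.round(e[1],1),'ext',w.min(0),w.max(0))
E
```

```text
top0.png 167 150.33333333333334 125.06666666666666 px ext [145.375 249.125] [189.375 292.625] cen [401.8 149.4] ell [401.8 149.5] [95.6 99. ] ext [353.63098 100.27657] [449.50674 198.77898]
top2.png 167 157.66666666666666 118.92000000000002 px ext [145.875 249.625] [188.875 292.125] cen [401.9 149.1] ell [401.9 149.1] [92.5 96.2] ext [354.94235 101.3775 ] [448.24023 197.47621]
top0.png 258 150.33333333333334 90.47999999999998 px ext [239.625 241.875] [275.625 280.375] cen [429.4 -48.1] ell [429.5 -48. ] [79.9 80.6] ext [387.56335  -88.390854] [471.904     -8.166412]
side0.png 355 165.0 126.78666666666666 px ext [330.375 269.125] [380.375 306.375] cen [401.7 152.4] ell [401.8 152.5] [ 94.1 100.4] ext [353.5605  102.94311] [449.56146 203.11157]
side0.png 331 165.66666666666666 84.81333333333333 px ext [312.125 214.625] [349.625 237.875] cen [429.2 -45.3] ell [429.2 -45.3] [83.6 93.2] ext [385.15073 -90.87947] [473.14893     1.2659783]
```

The tealight is within about 1–2 mm of centre (coaster refined to (401.9,149.2), tile (429.4,-48.1), 199.2 mm apart). Next is the cylinder: the tool is already above it, so I descend and grip.

Call:
drive_tool(
  steps=[
    {"claw": 80,"tx": 0,"ty": 0,"tz": 0.04,"rx": 0,"ry": 0,"rz": 0},
    {"claw": 80,"tx": 0,"ty": 0,"tz": 0.04,"rx": 0,"ry": 0,"rz": 0},
    {"claw": 80,"tx": 0,"ty": 0,"tz": 0.03,"rx": 0,"ry": 0,"rz": 0},
    {"claw": 80,"tx": 0,"ty": 0,"tz": 0.011,"rx": 0,"ry": 0,"rz": 0},
    {"claw": 80,"tx": 0,"ty": 0,"tz": 0,"rx": 0,"ry": 0,"rz": 0},
    {"claw": 30,"tx": 0,"ty": 0,"tz": 0,"rx": 0,"ry": 0,"rz": 0},
    {"claw": 30,"tx": 0,"ty": 0,"tz": 0,"rx": 0,"ry": 0,"rz": 0},
    {"claw": 30,"tx": 0,"ty": 0,"tz": 0,"rx": 0,"ry": 0,"rz": 0},
    {"claw": 30,"tx": 0,"ty": 0,"tz": 0,"rx": 0,"ry": 0,"rz": 0},
    {"claw": 30,"tx": 0,"ty": 0,"tz": 0,"rx": 0,"ry": 0,"rz": 0},
  ],
)

```text
time_s: 11.55
eef_pos: [0.3606, -0.2256, 0.0957]
ee_rot: [[0.001, 1.0, 0.001], [1.0, -0.001, -0.0], [-0.0, 0.001, -1.0]]
force: [-0.0, 1.6, 5.7]
grip_width: 0.437
finger_force: 25.0
```

Call:
drive_tool(
  steps=[
    {"claw": 30,"tx": 0,"ty": 0,"tz": 0,"rx": 0,"ry": 0,"rz": 0},
    {"claw": 30,"tx": 0,"ty": 0,"tz": 0,"rx": 0,"ry": 0,"rz": 0},
    {"claw": 30,"tx": 0,"ty": 0,"tz": 0,"rx": 0,"ry": 0,"rz": 0},
    {"claw": 30,"tx": 0,"ty": 0,"tz": 0,"rx": 0,"ry": 0,"rz": 0},
    {"claw": 30,"tx": 0,"ty": 0,"tz": 0,"rx": 0,"ry": 0,"rz": 0},
    {"claw": 30,"tx": 0,"ty": 0,"tz": 0,"rx": 0,"ry": 0,"rz": 0},
    {"claw": 30,"tx": 0,"ty": 0,"tz": 0,"rx": 0,"ry": 0,"rz": 0},
    {"claw": 30,"tx": 0,"ty": 0,"tz": 0,"rx": 0,"ry": 0,"rz": 0},
    {"claw": 30,"tx": 0,"ty": 0,"tz": 0,"rx": 0,"ry": 0,"rz": 0},
    {"claw": 30,"tx": 0,"ty": 0,"tz": 0,"rx": 0,"ry": 0,"rz": 0},
  ],
)

```text
time_s: 12.8
eef_pos: [0.3607, -0.2256, 0.0957]
ee_rot: [[0.001, 1.0, 0.001], [1.0, -0.001, -0.0], [-0.0, 0.001, -1.0]]
force: [0.1, 0.5, 5.7]
grip_width: 0.438
finger_force: 25.0
```

Call:
drive_tool(
  steps=[
    {"claw": 30,"tx": 0,"ty": 0,"tz": -0.05,"rx": 0,"ry": 0,"rz": 0},
    {"claw": 30,"tx": 0,"ty": 0,"tz": -0.05,"rx": 0,"ry": 0,"rz": 0},
    {"claw": 30,"tx": 0.0442,"ty": 0.0174,"tz": 0,"rx": 0,"ry": 0,"rz": 0},
    {"claw": 30,"tx": 0.0442,"ty": 0.0174,"tz": 0,"rx": 0,"ry": 0,"rz": 0},
    {"claw": 30,"tx": 0.0442,"ty": 0.0174,"tz": 0,"rx": 0,"ry": 0,"rz": 0},
    {"claw": 30,"tx": 0.0442,"ty": 0.0174,"tz": 0,"rx": 0,"ry": 0,"rz": 0},
    {"claw": 30,"tx": 0,"ty": 0,"tz": 0.04,"rx": 0,"ry": 0,"rz": 0},
    {"claw": 30,"tx": 0,"ty": 0,"tz": 0.03,"rx": 0,"ry": 0,"rz": 0},
    {"claw": 30,"tx": 0,"ty": 0,"tz": 0.012,"rx": 0,"ry": 0,"rz": 0},
    {"claw": 30,"tx": 0,"ty": 0,"tz": 0,"rx": 0,"ry": 0,"rz": 0},
  ],
)

```text
time_s: 14.05
eef_pos: [0.43, -0.0488, 0.1128]
ee_rot: [[0.001, 1.0, -0.002], [1.0, -0.001, 0.0], [0.0, -0.002, -1.0]]
force: [0.7, 0.1, -0.9]
grip_width: 0.441
finger_force: 25.0
```

```bash
python3 - <<'E'
from h import *
s=snap('side','side3.png'); t=snap('top','top3.png')
c=lambda im,a,b,k:cv2.convertScaleAbs(cv2.resize(im[a[1]:b[1],a[0]:b[0]],None,fx=k,fy=k,interpolation=cv2.INTER_CUBIC),alpha=1.4)
A=c(s,(270,140),(390,260),3.2); B=c(t,(200,210),(320,330),3.2)
cv2.imwrite('pics/cmp3.png',np.hstack([A,B])[...,::-1])
o=robot.observe();print(np.round(o['eef_pos'],4),o['force'])
E
```

```text
[ 0.4309 -0.049   0.1139] [ 0.01806643 -0.35666128 -1.31472333]
```

View pics/cmp3.png

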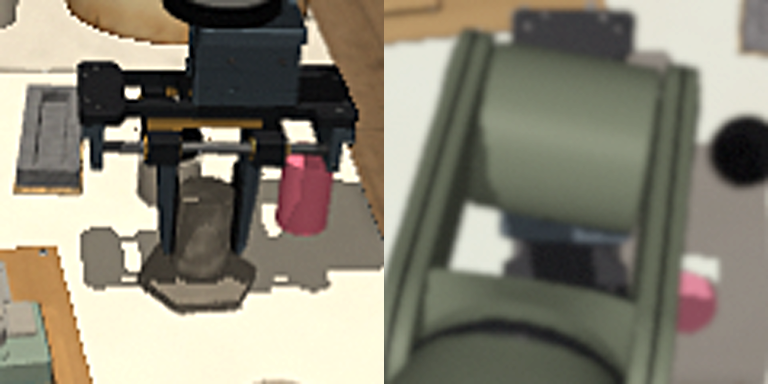

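The cylinder hangs upright over the tile (side crop (205,230) over (200,285)), about 8 mm up. I lower it, release and move up towards the jar.

Call:
drive_tool(
  steps=[
    {"claw": 30,"tx": 0,"ty": 0,"tz": 0.005,"rx": 0,"ry": 0,"rz": 0},
    {"claw": 30,"tx": 0,"ty": 0,"tz": 0.003,"rx": 0,"ry": 0,"rz": 0},
    {"claw": 30,"tx": 0,"ty": 0,"tz": 0.001,"rx": 0,"ry": 0,"rz": 0},
    {"claw": 30,"tx": 0,"ty": 0,"tz": 0,"rx": 0,"ry": 0,"rz": 0},
    {"claw": 75,"tx": 0,"ty": 0,"tz": 0,"rx": 0,"ry": 0,"rz": 0},
    {"claw": 75,"tx": 0,"ty": 0,"tz": 0,"rx": 0,"ry": 0,"rz": 0},
    {"claw": 75,"tx": 0,"ty": 0,"tz": 0,"rx": 0,"ry": 0,"rz": 0},
    {"claw": 75,"tx": 0,"ty": 0,"tz": -0.01,"rx": 0,"ry": 0,"rz": 0},
    {"claw": 75,"tx": 0,"ty": 0,"tz": -0.05,"rx": 0,"ry": 0,"rz": 0},
    {"claw": 75,"tx": 0,"ty": 0,"tz": -0.05,"rx": 0,"ry": 0,"rz": 0},
  ],
)

```text
time_s: 15.4
eef_pos: [0.43, -0.0487, 0.2158]
ee_rot: [[0.001, 1.0, -0.001], [1.0, -0.001, 0.0], [0.0, -0.001, -1.0]]
force: [1.4, -0.9, 0.5]
grip_width: 0.749
finger_force: 0.0
```

Call:
drive_tool(
  steps=[
    {"claw": 80,"tx": -0.05,"ty": 0,"tz": 0,"rx": 0,"ry": 0,"rz": 0},
    {"claw": 80,"tx": -0.05,"ty": 0,"tz": 0,"rx": 0,"ry": 0,"rz": 0},
    {"claw": 80,"tx": -0.05,"ty": 0,"tz": 0,"rx": 0,"ry": 0,"rz": 0},
    {"claw": 80,"tx": -0.05,"ty": 0,"tz": 0,"rx": 0,"ry": 0,"rz": 0},
    {"claw": 80,"tx": 0,"ty": 0,"tz": 0,"rx": 0,"ry": 0,"rz": 0},
    {"claw": 80,"tx": 0,"ty": 0,"tz": 0,"rx": 0,"ry": 0,"rz": 0},
    {"claw": 80,"tx": 0,"ty": 0,"tz": 0,"rx": 0,"ry": 0,"rz": 0},
    {"claw": 80,"tx": 0,"ty": 0,"tz": 0,"rx": 0,"ry": 0,"rz": 0},
    {"claw": 80,"tx": 0,"ty": 0,"tz": 0,"rx": 0,"ry": 0,"rz": 0},
    {"claw": 80,"tx": 0,"ty": 0,"tz": 0,"rx": 0,"ry": 0,"rz": 0},
  ],
)

```text
time_s: 16.65
eef_pos: [0.4301, -0.2484, 0.2143]
ee_rot: [[0.001, 1.0, 0.0], [1.0, -0.001, -0.0], [-0.0, 0.0, -1.0]]
force: [0.3, -0.5, 0.3]
grip_width: 0.803
finger_force: 0.0
```

```bash
python3 - <<'E'
from h import *
s=snap('side','side4.png'); t=snap('top','top4.png')
c=lambda im,a,b,k:cv2.convertScaleAbs(cv2.resize(im[a[1]:b[1],a[0]:b[0]],None,fx=k,fy=k,interpolation=cv2.INTER_CUBIC),alpha=1.4)
A=c(s,(270,140),(390,260),3.2); B=c(t,(200,210),(320,330),3.2)
cv2.imwrite('pics/cmp4.png',np.hstack([A,B])[...,::-1])
o=robot.observe();print(np.round(o['eef_pos'],4),o['force'])
a=np.linspace(0,2*np.pi,90)
for n in('side','top'):
  for nm,r,z in(('cyl bot',.02,.01),('cyl top',.02,.07)):
    P=np.array([proj(n,(.4294+r*np.cos(k),-.0481+r*np.sin(k),z)) for k in a]); print(n,nm,P.min(0).round(1),P.max(0).round(1))
  x=[proj(n,(.4294,-.0481,.01))]; print(n,np.round(x,1))
E
```

```text
[ 0.4301 -0.2486  0.2143] [-0.8526882   0.49530315 -0.20750852]
side cyl bot [322.3 218.2] [339.7 228.3]
side cyl top [324.  196.3] [342.1 205.9]
side [[331.  223.2]]
top cyl bot [248.4 252. ] [266.6 270.3]
top cyl top [247.6 250.4] [266.9 269.8]
top [[257.5 261.1]]
```

View pics/cmp4.png

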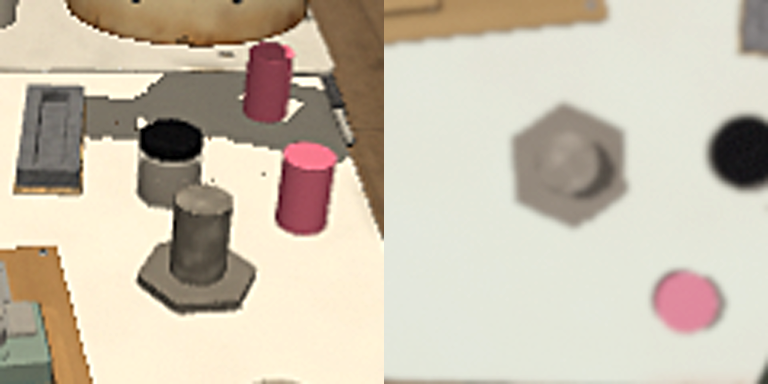

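The cylinder stands upright on the tile: side crop (202,235), tile at (197,277). I'll do a quick numeric centring check and, from the same frame, the jar position.

```bash
python3 - <<'E'
from fit import *
s=cv2.imread('pics/side4.png').mean(2); t=cv2.imread('pics/top4.png').mean(2)
for r in(203,208,213,225): print('side row',r,'c308-356',s[r,308:356].astype(int).tolist())
print('top row 259-262',t[259:263,236:282].mean(0).astype(int).tolist())
print('top col 255-258',t[238:286,255:259].mean(1).astype(int).tolist())
c,bg,ob=blob('top4.png',313,257,24,60); w=world(c,.056); M=cv2.moments(w)
print('jar cap',cv2.minAreaRect(w),M['m10']/M['m00'],M['m01']/M['m00'])
E
```

```text
side row 203 c308-356 [169, 169, 170, 170, 172, 178, 167, 112, 60, 63, 66, 65, 67, 69, 69, 71, 41, 100, 105, 104, 102, 97, 99, 103, 110, 109, 100, 95, 91, 88, 88, 87, 86, 81, 100, 180, 172, 169, 169, 170, 170, 170, 170, 171, 171, 172, 174, 171]
side row 208 c308-356 [171, 172, 172, 172, 172, 171, 172, 171, 171, 171, 170, 172, 172, 170, 175, 193, 43, 33, 42, 46, 50, 51, 53, 53, 55, 55, 55, 54, 55, 50, 57, 43, 42, 49, 151, 179, 171, 169, 168, 169, 171, 169, 170, 171, 170, 172, 175, 164]
side row 213 c308-356 [171, 171, 172, 171, 172, 172, 173, 172, 171, 172, 170, 172, 172, 175, 184, 144, 22, 43, 46, 48, 50, 51, 57, 61, 62, 66, 65, 68, 68, 68, 61, 53, 43, 79, 185, 173, 168, 169, 169, 170, 170, 171, 169, 170, 170, 170, 171, 172]
side row 225 c308-356 [170, 170, 170, 173, 184, 85, 82, 86, 87, 87, 87, 87, 88, 90, 93, 68, 47, 57, 61, 59, 57, 55, 55, 56, 56, 59, 59, 63, 65, 58, 46, 40, 84, 93, 88, 89, 88, 89, 90, 90, 80, 73, 186, 174, 170, 170, 170, 170]
top row 259-262 [161, 161, 157, 145, 124, 105, 99, 98, 98, 98, 96, 93, 93, 97, 100, 102, 105, 108, 108, 106, 104, 102, 100, 98, 99, 99, 100, 101, 101, 97, 86, 69, 59, 58, 65, 76, 87, 95, 111, 137, 154, 159, 160, 160, 160, 160]
top col 255-258 [159, 160, 157, 150, 132, 111, 99, 96, 97, 97, 97, 98, 99, 104, 110, 112, 111, 109, 107, 107, 106, 105, 104, 102, 101, 100, 100, 99, 100, 99, 99, 97, 92, 92, 96, 98, 99, 99, 99, 99, 102, 114, 133, 149, 158, 160, 161, 161]
jar cap ((439.39459228515625, -165.1446533203125), (44.67662048339844, 45.745819091796875), 46.384681701660156) 439.54322764575477 -164.92918029664204
```

The cylinder is centred to about 1 mm. Next is the jar at (439.5,-165).

Call:
drive_tool(
  steps=[
    {"claw": 80,"tx": 0.045,"ty": 0.005,"tz": 0,"rx": 0,"ry": 0,"rz": 0},
    {"claw": 80,"tx": 0.038,"ty": 0.005,"tz": 0,"rx": 0,"ry": 0,"rz": 0},
    {"claw": 80,"tx": 0,"ty": 0,"tz": 0,"rx": 0,"ry": 0,"rz": 0},
    {"claw": 80,"tx": 0,"ty": 0,"tz": 0.04,"rx": 0,"ry": 0,"rz": 0},
    {"claw": 80,"tx": 0,"ty": 0,"tz": 0.04,"rx": 0,"ry": 0,"rz": 0},
    {"claw": 80,"tx": 0,"ty": 0,"tz": 0.03,"rx": 0,"ry": 0,"rz": 0},
    {"claw": 80,"tx": 0,"ty": 0,"tz": 0.015,"rx": 0,"ry": 0,"rz": 0},
    {"claw": 80,"tx": 0,"ty": 0,"tz": 0,"rx": 0,"ry": 0,"rz": 0},
    {"claw": 45,"tx": 0,"ty": 0,"tz": 0,"rx": 0,"ry": 0,"rz": 0},
    {"claw": 45,"tx": 0,"ty": 0,"tz": 0,"rx": 0,"ry": 0,"rz": 0},
  ],
  force=12,
)

```text
time_s: 18.0
eef_pos: [0.4407, -0.1662, 0.0901]
ee_rot: [[0.001, 1.0, 0.002], [1.0, -0.001, -0.001], [-0.001, 0.002, -1.0]]
force: [-0.7, 0.3, -0.4]
grip_width: 0.611
finger_force: 0.0
```

Call:
drive_tool(
  steps=[
    {"claw": 40,"tx": 0,"ty": 0,"tz": 0,"rx": 0,"ry": 0,"rz": 0},
    {"claw": 40,"tx": 0,"ty": 0,"tz": 0,"rx": 0,"ry": 0,"rz": 0},
    {"claw": 40,"tx": 0,"ty": 0,"tz": 0,"rx": 0,"ry": 0,"rz": 0},
    {"claw": 40,"tx": 0,"ty": 0,"tz": 0,"rx": 0,"ry": 0,"rz": 0},
    {"claw": 40,"tx": 0,"ty": 0,"tz": 0,"rx": 0,"ry": 0,"rz": 0},
    {"claw": 40,"tx": 0,"ty": 0,"tz": 0,"rx": 0,"ry": 0,"rz": 0},
    {"claw": 40,"tx": 0,"ty": 0,"tz": 0,"rx": 0,"ry": 0,"rz": 0},
    {"claw": 40,"tx": 0,"ty": 0,"tz": 0,"rx": 0,"ry": 0,"rz": 0},
    {"claw": 40,"tx": 0,"ty": 0,"tz": 0,"rx": 0,"ry": 0,"rz": 0},
    {"claw": 40,"tx": 0,"ty": 0,"tz": 0,"rx": 0,"ry": 0,"rz": 0},
  ],
)

```text
time_s: 19.25
eef_pos: [0.4407, -0.166, 0.09]
ee_rot: [[0.001, 1.0, 0.002], [1.0, -0.001, -0.001], [-0.001, 0.002, -1.0]]
force: [-0.3, -0.3, 5.7]
grip_width: 0.533
finger_force: 12.0
```

Call:
drive_tool(
  steps=[
    {"claw": 40,"tx": 0,"ty": 0,"tz": -0.06,"rx": 0,"ry": 0,"rz": 0},
    {"claw": 40,"tx": 0,"ty": 0,"tz": -0.06,"rx": 0,"ry": 0,"rz": 0},
    {"claw": 40,"tx": 0.0431,"ty": -0.0048,"tz": 0,"rx": 0,"ry": 0,"rz": 0},
    {"claw": 40,"tx": 0.0431,"ty": -0.0048,"tz": 0,"rx": 0,"ry": 0,"rz": 0},
    {"claw": 40,"tx": 0.0431,"ty": -0.0048,"tz": 0,"rx": 0,"ry": 0,"rz": 0},
    {"claw": 40,"tx": 0.0431,"ty": -0.0048,"tz": 0,"rx": 0,"ry": 0,"rz": 0},
    {"claw": 40,"tx": 0.0431,"ty": -0.0046,"tz": 0,"rx": 0,"ry": 0,"rz": 0},
    {"claw": 40,"tx": 0,"ty": 0,"tz": 0.05,"rx": 0,"ry": 0,"rz": 0},
    {"claw": 40,"tx": 0,"ty": 0,"tz": 0.05,"rx": 0,"ry": 0,"rz": 0},
    {"claw": 40,"tx": 0,"ty": 0,"tz": 0.012,"rx": 0,"ry": 0,"rz": 0},
  ],
)

```text
time_s: 20.5
eef_pos: [0.4143, 0.0498, 0.0949]
ee_rot: [[0.001, 1.0, -0.007], [1.0, -0.001, -0.001], [-0.001, -0.007, -1.0]]
force: [-0.4, 0.2, -0.9]
grip_width: 0.535
finger_force: 12.0
```

Call:
drive_tool(
  steps=[
    {"claw": 40,"tx": 0,"ty": 0,"tz": 0.005,"rx": 0,"ry": 0,"rz": 0},
    {"claw": 40,"tx": 0,"ty": 0,"tz": 0.003,"rx": 0,"ry": 0,"rz": 0},
    {"claw": 40,"tx": 0,"ty": 0,"tz": 0,"rx": 0,"ry": 0,"rz": 0},
    {"claw": 40,"tx": 0,"ty": 0,"tz": 0,"rx": 0,"ry": 0,"rz": 0},
    {"claw": 40,"tx": 0,"ty": 0,"tz": 0,"rx": 0,"ry": 0,"rz": 0},
    {"claw": 40,"tx": 0,"ty": 0,"tz": 0,"rx": 0,"ry": 0,"rz": 0},
    {"claw": 40,"tx": 0,"ty": 0,"tz": 0,"rx": 0,"ry": 0,"rz": 0},
    {"claw": 40,"tx": 0,"ty": 0,"tz": 0,"rx": 0,"ry": 0,"rz": 0},
    {"claw": 40,"tx": 0,"ty": 0,"tz": 0,"rx": 0,"ry": 0,"rz": 0},
    {"claw": 40,"tx": 0,"ty": 0,"tz": 0,"rx": 0,"ry": 0,"rz": 0},
  ],
)

```text
time_s: 21.75
eef_pos: [0.4171, 0.0498, 0.09]
ee_rot: [[0.001, 1.0, 0.002], [1.0, -0.001, -0.0], [-0.0, 0.002, -1.0]]
force: [-0.6, -0.6, 7.9]
grip_width: 0.534
finger_force: 12.0
```

Call:
drive_tool(
  steps=[
    {"claw": 75,"tx": 0,"ty": 0,"tz": 0,"rx": 0,"ry": 0,"rz": 0},
    {"claw": 75,"tx": 0,"ty": 0,"tz": 0,"rx": 0,"ry": 0,"rz": 0},
    {"claw": 75,"tx": 0,"ty": 0,"tz": 0,"rx": 0,"ry": 0,"rz": 0},
    {"claw": 75,"tx": 0,"ty": 0,"tz": -0.01,"rx": 0,"ry": 0,"rz": 0},
    {"claw": 75,"tx": 0,"ty": 0,"tz": -0.05,"rx": 0,"ry": 0,"rz": 0},
    {"claw": 75,"tx": 0,"ty": 0,"tz": -0.06,"rx": 0,"ry": 0,"rz": 0},
    {"claw": 75,"tx": -0.05,"ty": 0,"tz": 0,"rx": 0,"ry": 0,"rz": 0},
    {"claw": 75,"tx": -0.05,"ty": 0,"tz": 0,"rx": 0,"ry": 0,"rz": 0},
    {"claw": 75,"tx": -0.05,"ty": 0,"tz": 0,"rx": 0,"ry": 0,"rz": 0},
    {"claw": 75,"tx": -0.05,"ty": 0,"tz": 0,"rx": 0,"ry": 0,"rz": 0},
  ],
)

```text
time_s: 23.0
eef_pos: [0.4161, -0.1517, 0.2101]
ee_rot: [[0.001, 1.0, 0.001], [1.0, -0.001, -0.0], [-0.0, 0.001, -1.0]]
force: [0.4, 0.7, -0.5]
grip_width: 0.752
finger_force: 0.0
```

Call:
drive_tool(
  steps=[
    {"claw": 60,"tx": -0.045,"ty": 0,"tz": 0,"rx": 0,"ry": 0,"rz": -0.013},
    {"claw": 50,"tx": -0.035,"ty": 0,"tz": 0,"rx": 0,"ry": 0,"rz": -0.013},
    {"claw": 50,"tx": 0,"ty": 0,"tz": 0,"rx": 0,"ry": 0,"rz": -0.0129},
    {"claw": 50,"tx": 0,"ty": 0,"tz": 0,"rx": 0,"ry": 0,"rz": 0},
    {"claw": 50,"tx": 0,"ty": 0,"tz": 0,"rx": 0,"ry": 0,"rz": 0},
    {"claw": 50,"tx": 0,"ty": 0,"tz": 0,"rx": 0,"ry": 0,"rz": 0},
    {"claw": 50,"tx": 0,"ty": 0,"tz": 0,"rx": 0,"ry": 0,"rz": 0},
    {"claw": 50,"tx": 0,"ty": 0,"tz": 0,"rx": 0,"ry": 0,"rz": 0},
    {"claw": 50,"tx": 0,"ty": 0,"tz": 0,"rx": 0,"ry": 0,"rz": 0},
    {"claw": 50,"tx": 0,"ty": 0,"tz": 0,"rx": 0,"ry": 0,"rz": 0},
  ],
)

```text
time_s: 24.25
eef_pos: [0.4177, -0.2302, 0.2092]
ee_rot: [[-0.121, 0.993, -0.0], [0.993, 0.121, -0.0], [-0.0, -0.0, -1.0]]
force: [0.2, -0.7, -0.1]
grip_width: 0.502
finger_force: 0.0
```

```bash
python3 - <<'E'
from fit import *
s=snap('side','side5.png'); t=snap('top','top5.png')
c=lambda im,a,b,k:cv2.convertScaleAbs(cv2.resize(im[a[1]:b[1],a[0]:b[0]],None,fx=k,fy=k,interpolation=cv2.INTER_CUBIC),alpha=1.4)
cv2.imwrite('pics/cmp5.png',np.hstack([c(s,(190,150),(390,320),2),c(t,(140,150),(320,320),2)])[...,::-1])
o=robot.observe();print(np.round(o['eef_pos'],4),np.round(o['ee_rot'],3).tolist())
u,v=map(int,np.round(proj('top',(.4156,.0506,.056))));print(u,v)
c,bg,ob=blob('top5.png',u,v,24,60); w=world(c,.056); M=cv2.moments(w)
print('jar cap',M['m10']/M['m00'],M['m01']/M['m00'],cv2.minAreaRect(w)[1])
E
```

```text
[ 0.4177 -0.2302  0.2092] [[-0.121, 0.993, 0.0], [0.993, 0.121, -0.0], [-0.0, -0.0, -1.0]]
210 265
jar cap 415.12145838183227 46.659853360924046 (43.398624420166016, 47.31406021118164)
```

View pics/cmp5.png

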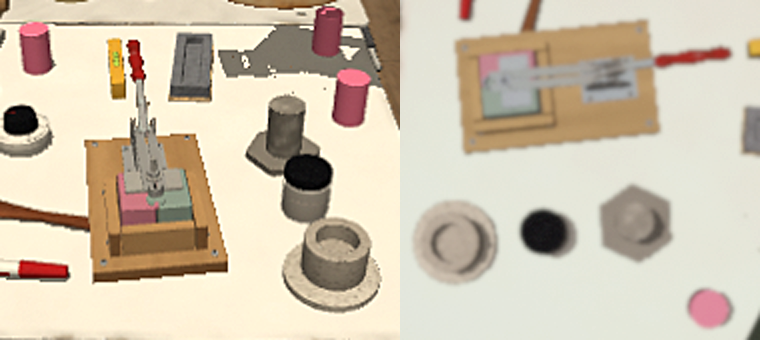

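Coaster with tealight, jar, and tile with cylinder stand in a row (top crop (456,243), (545,232), (636,222)). I'll check the jar's y in the side view too, and measure the level and slot.

```bash
python3 - <<'E'
from fit import *
s=cv2.imread('pics/side5.png').mean(2); t5=cv2.imread('pics/top5.png'); t=t5.mean(2)
u=int(round(proj('side',(.4156,.05,0))[0])); print('jar col',u)
print([(y,np.round(proj('side',(.4156,.0506+y,z)),1).tolist()) for y,z in((.025,0),(.025,.056),(-.025,.056))])
for du in(-3,0,3): print('col',u+du,'r220-268',s[220:268,u+du].astype(int).tolist())
r=265; print('top row',t[263:268,190:230].mean(0).astype(int).tolist()); print([np.round(proj('top',(.4156,.0506+y,z)),1).tolist() for y,z in((.025,.056),(-.025,.056),(-.025,0))])
# level: yellow mask; slot: dark edge
k=4; big=cv2.resize(cv2.imread('pics/top0.png'),None,fx=k,fy=k,interpolation=cv2.INTER_LINEAR); hsv=cv2.cvtColor(big,cv2.COLOR_BGR2HSV)
y=cv2.inRange(hsv,(15,90,90),(45,255,255)); y[:,:1200]=0; y[:,1560:]=0; y[:560]=0; y[800:]=0
c=max(cv2.findContours(y,0,1)[0],key=cv2.contourArea); print('level',cv2.minAreaRect(world(c,.026)))
c,bg,ob=blob('top0.png',345,217,40,125); print('foam',cv2.minAreaRect(world(c,.022)),cv2.minAreaRect(world(c,.011)))
c,bg,ob=blob('top0.png',341,172,32,125); print('level dark',cv2.minAreaRect(world(c,.022)))
E
```

```text
jar col 342
[(0.025, [343.0, 261.8]), (0.025, [345.7, 240.3]), (-0.025, [342.7, 225.6])]
col 339 r220-268 [48, 53, 53, 49, 44, 44, 40, 26, 7, 6, 8, 9, 7, 9, 11, 7, 12, 12, 11, 12, 7, 4, 3, 0, 41, 92, 92, 78, 79, 77, 82, 86, 79, 76, 76, 75, 74, 72, 71, 66, 70, 133, 176, 173, 171, 171, 171, 171]
col 342 r220-268 [90, 90, 92, 91, 90, 93, 84, 11, 7, 10, 10, 11, 10, 10, 10, 10, 9, 10, 12, 12, 12, 4, 7, 4, 8, 75, 113, 83, 81, 81, 80, 84, 85, 80, 79, 78, 76, 76, 73, 71, 70, 123, 172, 175, 169, 155, 116, 98]
col 345 r220-268 [124, 82, 86, 88, 91, 95, 86, 39, 3, 6, 9, 7, 12, 13, 9, 8, 10, 7, 8, 9, 10, 6, 8, 7, 0, 72, 120, 90, 81, 80, 80, 79, 80, 80, 76, 76, 76, 75, 73, 70, 73, 78, 99, 119, 120, 120, 117, 118]
top row [161, 161, 161, 161, 161, 161, 161, 160, 155, 134, 89, 40, 18, 15, 14, 14, 14, 15, 16, 16, 15, 16, 16, 17, 16, 15, 13, 15, 15, 15, 17, 21, 36, 56, 77, 91, 101, 118, 140, 155]
[[198.2, 265.0], [222.0, 265.8], [223.9, 266.5]]
level ((632.11865234375, -225.9310302734375), (20.473669052124023, 120.16748809814453), 6.993981838226318)
foam ((530.6575317382812, -236.67288208007812), (152.93492126464844, 56.18586730957031), 87.17611694335938) ((532.0675659179688, -238.4564208984375), (154.45310974121094, 56.743629455566406), 87.17609405517578)
level dark ((631.0326538085938, -225.85421752929688), (25.945812225341797, 124.15583801269531), 6.958752155303955)
```

The jar is about 2 mm from midway, good enough. For the level, tool axes are turned 7°, so the move is ty .2145, tx -.023, then down .118.

Call:
drive_tool(
  steps=[
    {"claw": 50,"tx": -0.005,"ty": 0.045,"tz": 0,"rx": 0,"ry": 0,"rz": 0},
    {"claw": 50,"tx": -0.005,"ty": 0.045,"tz": 0,"rx": 0,"ry": 0,"rz": 0},
    {"claw": 50,"tx": -0.005,"ty": 0.045,"tz": 0,"rx": 0,"ry": 0,"rz": 0},
    {"claw": 50,"tx": -0.005,"ty": 0.045,"tz": 0,"rx": 0,"ry": 0,"rz": 0},
    {"claw": 50,"tx": -0.003,"ty": 0.0345,"tz": 0,"rx": 0,"ry": 0,"rz": 0},
    {"claw": 50,"tx": 0,"ty": 0,"tz": 0,"rx": 0,"ry": 0,"rz": 0},
    {"claw": 50,"tx": 0,"ty": 0,"tz": 0.04,"rx": 0,"ry": 0,"rz": 0},
    {"claw": 50,"tx": 0,"ty": 0,"tz": 0.02,"rx": 0,"ry": 0,"rz": 0},
    {"claw": 50,"tx": 0,"ty": 0,"tz": 0,"rx": 0,"ry": 0,"rz": 0},
    {"claw": 50,"tx": 0,"ty": 0,"tz": 0,"rx": 0,"ry": 0,"rz": 0},
  ],
)

```text
time_s: 25.6
eef_pos: [0.6334, -0.2274, 0.1504]
ee_rot: [[-0.12, 0.993, 0.001], [0.993, 0.12, -0.001], [-0.001, 0.001, -1.0]]
force: [0.1, -0.3, 0.8]
grip_width: 0.502
finger_force: 0.0
```

```bash
python3 - <<'E'
from fit import *
s=snap('side','side6.png'); t=snap('top','top6.png')
c=lambda im,a,b,k:cv2.convertScaleAbs(cv2.resize(im[a[1]:b[1],a[0]:b[0]],None,fx=k,fy=k,interpolation=cv2.INTER_CUBIC),alpha=1.4)
cv2.imwrite('pics/cmp6.png',np.hstack([c(s,(200,110),(320,230),3),c(t,(270,120),(390,240),3)])[...,::-1])
E
```

```text
(no output)
```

View pics/cmp6.png

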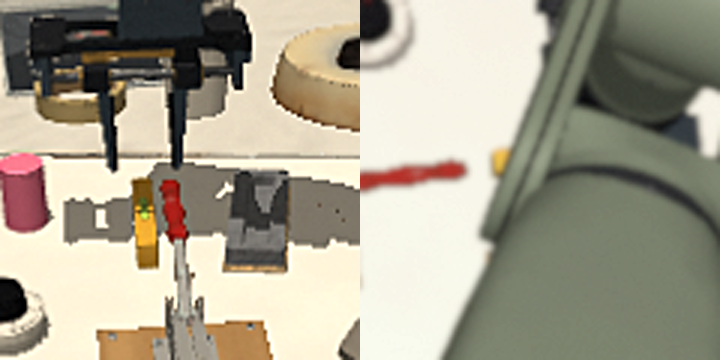

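The open fingers straddle the level (side crop tips (112,165) and (178,165), level at (146,220)), and the red handle is clear. I descend and close.

Call:
drive_tool(
  steps=[
    {"claw": 50,"tx": 0,"ty": 0,"tz": 0.03,"rx": 0,"ry": 0,"rz": 0},
    {"claw": 50,"tx": 0,"ty": 0,"tz": 0.02,"rx": 0,"ry": 0,"rz": 0},
    {"claw": 50,"tx": 0,"ty": 0,"tz": 0.0095,"rx": 0,"ry": 0,"rz": 0},
    {"claw": 50,"tx": 0,"ty": 0,"tz": 0,"rx": 0,"ry": 0,"rz": 0},
    {"claw": 10,"tx": 0,"ty": 0,"tz": 0,"rx": 0,"ry": 0,"rz": 0},
    {"claw": 10,"tx": 0,"ty": 0,"tz": 0,"rx": 0,"ry": 0,"rz": 0},
    {"claw": 10,"tx": 0,"ty": 0,"tz": 0,"rx": 0,"ry": 0,"rz": 0},
    {"claw": 10,"tx": 0,"ty": 0,"tz": 0,"rx": 0,"ry": 0,"rz": 0},
    {"claw": 10,"tx": 0,"ty": 0,"tz": 0,"rx": 0,"ry": 0,"rz": 0},
    {"claw": 10,"tx": 0,"ty": 0,"tz": 0,"rx": 0,"ry": 0,"rz": 0},
  ],
  force=25,
)

```text
time_s: 26.95
eef_pos: [0.6337, -0.2272, 0.0904]
ee_rot: [[-0.121, 0.993, 0.001], [0.993, 0.121, -0.0], [-0.001, 0.001, -1.0]]
force: [-0.2, 0.9, 4.6]
grip_width: 0.195
finger_force: 25.0
```

Call:
drive_tool(
  steps=[
    {"claw": 10,"tx": 0,"ty": 0,"tz": 0,"rx": 0,"ry": 0,"rz": 0},
    {"claw": 10,"tx": 0,"ty": 0,"tz": 0,"rx": 0,"ry": 0,"rz": 0},
    {"claw": 10,"tx": 0,"ty": 0,"tz": 0,"rx": 0,"ry": 0,"rz": 0},
    {"claw": 10,"tx": 0,"ty": 0,"tz": 0,"rx": 0,"ry": 0,"rz": 0},
    {"claw": 10,"tx": 0,"ty": 0,"tz": 0,"rx": 0,"ry": 0,"rz": 0},
    {"claw": 10,"tx": 0,"ty": 0,"tz": -0.02,"rx": 0,"ry": 0,"rz": 0},
    {"claw": 10,"tx": 0,"ty": 0,"tz": -0.03,"rx": 0,"ry": 0,"rz": 0},
    {"claw": 10,"tx": 0,"ty": 0,"tz": 0,"rx": 0,"ry": 0,"rz": 0},
    {"claw": 10,"tx": 0,"ty": 0,"tz": 0,"rx": 0,"ry": 0,"rz": 0},
    {"claw": 10,"tx": 0,"ty": 0,"tz": 0,"rx": 0,"ry": 0,"rz": 0},
  ],
)

```text
time_s: 28.2
eef_pos: [0.6326, -0.2268, 0.1381]
ee_rot: [[-0.121, 0.993, -0.003], [0.993, 0.121, 0.001], [0.001, -0.003, -1.0]]
force: [0.7, -0.7, 0.1]
grip_width: 0.193
finger_force: 25.0
```

Call:
drive_tool(
  steps=[
    {"claw": 10,"tx": 0,"ty": 0,"tz": 0,"rx": 0,"ry": 0,"rz": 0.0272},
    {"claw": 10,"tx": 0,"ty": 0,"tz": 0,"rx": 0,"ry": 0,"rz": 0.0271},
    {"claw": 10,"tx": -0.005,"ty": -0.03,"tz": 0,"rx": 0,"ry": 0,"rz": 0},
    {"claw": 10,"tx": -0.005,"ty": -0.03,"tz": 0,"rx": 0,"ry": 0,"rz": 0},
    {"claw": 10,"tx": -0.005,"ty": -0.03,"tz": 0,"rx": 0,"ry": 0,"rz": 0},
    {"claw": 10,"tx": -0.0011,"ty": -0.0106,"tz": 0,"rx": 0,"ry": 0,"rz": 0},
    {"claw": 10,"tx": 0,"ty": 0,"tz": 0.02,"rx": 0,"ry": 0,"rz": 0},
    {"claw": 10,"tx": 0,"ty": 0,"tz": 0,"rx": 0,"ry": 0,"rz": 0},
    {"claw": 10,"tx": 0,"ty": 0,"tz": 0,"rx": 0,"ry": 0,"rz": 0},
    {"claw": 10,"tx": 0,"ty": 0,"tz": 0,"rx": 0,"ry": 0,"rz": 0},
  ],
)

```text
time_s: 29.45
eef_pos: [0.5328, -0.2383, 0.1203]
ee_rot: [[0.049, 0.999, 0.001], [0.999, -0.049, -0.001], [-0.001, 0.001, -1.0]]
force: [-0.2, 0.5, -0.3]
grip_width: 0.194
finger_force: 25.0
```

```bash
python3 - <<'E'
from fit import *
s=snap('side','side7.png'); t=snap('top','top7.png')
c=lambda im,a,b,k:cv2.convertScaleAbs(cv2.resize(im[a[1]:b[1],a[0]:b[0]],None,fx=k,fy=k,interpolation=cv2.INTER_CUBIC),alpha=1.6)
cv2.imwrite('pics/cmp7.png',np.hstack([c(s,(240,130),(330,210),4.4),c(t,(300,190),(390,270),4.4)])[...,::-1])
print(np.round(robot.observe()['eef_pos'],4))
E
```

```text
[ 0.5325 -0.2383  0.1202]
```

View pics/cmp7.png

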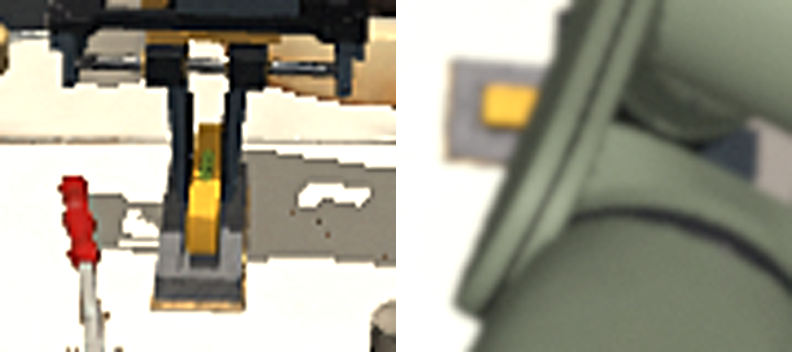

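Level aligned over the slot in the side view (level end (202,250), slot end (203,265)), and in the top view it lies in the middle of the foam. I lower it gently.

Call:
drive_tool(
  steps=[
    {"claw": 10,"tx": 0,"ty": 0,"tz": 0.004,"rx": 0,"ry": 0,"rz": 0},
    {"claw": 10,"tx": 0,"ty": 0,"tz": 0.002,"rx": 0,"ry": 0,"rz": 0},
    {"claw": 10,"tx": 0,"ty": 0,"tz": 0.002,"rx": 0,"ry": 0,"rz": 0},
    {"claw": 10,"tx": 0,"ty": 0,"tz": 0.002,"rx": 0,"ry": 0,"rz": 0},
    {"claw": 10,"tx": 0,"ty": 0,"tz": 0.002,"rx": 0,"ry": 0,"rz": 0},
    {"claw": 10,"tx": 0,"ty": 0,"tz": 0,"rx": 0,"ry": 0,"rz": 0},
    {"claw": 10,"tx": 0,"ty": 0,"tz": 0,"rx": 0,"ry": 0,"rz": 0},
    {"claw": 10,"tx": 0,"ty": 0,"tz": 0,"rx": 0,"ry": 0,"rz": 0},
    {"claw": 10,"tx": 0,"ty": 0,"tz": 0,"rx": 0,"ry": 0,"rz": 0},
    {"claw": 10,"tx": 0,"ty": 0,"tz": 0,"rx": 0,"ry": 0,"rz": 0},
  ],
)

```text
time_s: 30.8
eef_pos: [0.5324, -0.2383, 0.1077]
ee_rot: [[0.05, 0.999, 0.001], [0.999, -0.05, -0.0], [-0.0, 0.001, -1.0]]
force: [1.6, -0.4, -1.9]
grip_width: 0.192
finger_force: 25.0
```

Underside now 17 mm, inside the slot with no contact force. I go on to the bottom.

Call:
drive_tool(
  steps=[
    {"claw": 10,"tx": 0,"ty": 0,"tz": 0.002,"rx": 0,"ry": 0,"rz": 0},
    {"claw": 10,"tx": 0,"ty": 0,"tz": 0.002,"rx": 0,"ry": 0,"rz": 0},
    {"claw": 10,"tx": 0,"ty": 0,"tz": 0.001,"rx": 0,"ry": 0,"rz": 0},
    {"claw": 10,"tx": 0,"ty": 0,"tz": 0.001,"rx": 0,"ry": 0,"rz": 0},
    {"claw": 10,"tx": 0,"ty": 0,"tz": 0,"rx": 0,"ry": 0,"rz": 0},
    {"claw": 10,"tx": 0,"ty": 0,"tz": 0,"rx": 0,"ry": 0,"rz": 0},
    {"claw": 10,"tx": 0,"ty": 0,"tz": 0,"rx": 0,"ry": 0,"rz": 0},
    {"claw": 10,"tx": 0,"ty": 0,"tz": 0,"rx": 0,"ry": 0,"rz": 0},
    {"claw": 10,"tx": 0,"ty": 0,"tz": 0,"rx": 0,"ry": 0,"rz": 0},
    {"claw": 10,"tx": 0,"ty": 0,"tz": 0,"rx": 0,"ry": 0,"rz": 0},
  ],
)

```text
time_s: 32.05
eef_pos: [0.5323, -0.2383, 0.1023]
ee_rot: [[0.05, 0.999, 0.001], [0.999, -0.05, -0.0], [-0.0, 0.001, -1.0]]
force: [1.6, 1.0, 4.6]
grip_width: 0.192
finger_force: 25.0
```

The underside is at about 12 mm with light contact. I release, close the fingers above it and press the top to make sure it is home.

Call:
drive_tool(
  steps=[
    {"claw": 40,"tx": 0,"ty": 0,"tz": 0,"rx": 0,"ry": 0,"rz": 0},
    {"claw": 40,"tx": 0,"ty": 0,"tz": 0,"rx": 0,"ry": 0,"rz": 0},
    {"claw": 40,"tx": 0,"ty": 0,"tz": -0.01,"rx": 0,"ry": 0,"rz": 0},
    {"claw": 40,"tx": 0,"ty": 0,"tz": -0.02,"rx": 0,"ry": 0,"rz": 0},
    {"claw": 0,"tx": 0,"ty": 0,"tz": 0,"rx": 0,"ry": 0,"rz": 0},
    {"claw": 0,"tx": 0,"ty": 0,"tz": 0,"rx": 0,"ry": 0,"rz": 0},
    {"claw": 0,"tx": 0,"ty": 0,"tz": 0,"rx": 0,"ry": 0,"rz": 0},
    {"claw": 0,"tx": 0,"ty": 0,"tz": 0.008,"rx": 0,"ry": 0,"rz": 0},
    {"claw": 0,"tx": 0,"ty": 0,"tz": 0.003,"rx": 0,"ry": 0,"rz": 0},
    {"claw": 0,"tx": 0,"ty": 0,"tz": 0,"rx": 0,"ry": 0,"rz": 0},
  ],
)

```text
time_s: 33.3
eef_pos: [0.5318, -0.2381, 0.12]
ee_rot: [[0.05, 0.999, -0.001], [0.999, -0.05, 0.001], [0.0, -0.001, -1.0]]
force: [0.6, -0.1, 0.0]
grip_width: 0.008
finger_force: 0.0
```

Call:
drive_tool(
  steps=[
    {"claw": 0,"tx": 0,"ty": 0,"tz": 0.001,"rx": 0,"ry": 0,"rz": 0},
    {"claw": 0,"tx": 0,"ty": 0,"tz": 0.001,"rx": 0,"ry": 0,"rz": 0},
    {"claw": 0,"tx": 0,"ty": 0,"tz": 0.001,"rx": 0,"ry": 0,"rz": 0},
    {"claw": 0,"tx": 0,"ty": 0,"tz": 0,"rx": 0,"ry": 0,"rz": 0},
    {"claw": 0,"tx": 0,"ty": 0,"tz": 0,"rx": 0,"ry": 0,"rz": 0},
    {"claw": 0,"tx": 0,"ty": 0,"tz": 0,"rx": 0,"ry": 0,"rz": 0},
    {"claw": 0,"tx": 0,"ty": 0,"tz": 0,"rx": 0,"ry": 0,"rz": 0},
    {"claw": 0,"tx": 0,"ty": 0,"tz": 0,"rx": 0,"ry": 0,"rz": 0},
    {"claw": 0,"tx": 0,"ty": 0,"tz": 0,"rx": 0,"ry": 0,"rz": 0},
    {"claw": 0,"tx": 0,"ty": 0,"tz": 0,"rx": 0,"ry": 0,"rz": 0},
  ],
)

```text
time_s: 34.55
eef_pos: [0.5321, -0.2382, 0.1178]
ee_rot: [[0.05, 0.999, 0.0], [0.999, -0.05, -0.0], [-0.0, 0.0, -1.0]]
force: [-1.3, 0.0, 0.3]
grip_width: 0.003
finger_force: 0.0
```

Call:
drive_tool(
  steps=[
    {"claw": 0,"tx": 0,"ty": 0,"tz": 0.0007,"rx": 0,"ry": 0,"rz": 0},
    {"claw": 0,"tx": 0,"ty": 0,"tz": 0.0007,"rx": 0,"ry": 0,"rz": 0},
    {"claw": 0,"tx": 0,"ty": 0,"tz": 0.0006,"rx": 0,"ry": 0,"rz": 0},
    {"claw": 0,"tx": 0,"ty": 0,"tz": 0,"rx": 0,"ry": 0,"rz": 0},
    {"claw": 0,"tx": 0,"ty": 0,"tz": 0,"rx": 0,"ry": 0,"rz": 0},
    {"claw": 0,"tx": 0,"ty": 0,"tz": 0,"rx": 0,"ry": 0,"rz": 0},
    {"claw": 0,"tx": 0,"ty": 0,"tz": 0,"rx": 0,"ry": 0,"rz": 0},
    {"claw": 0,"tx": 0,"ty": 0,"tz": 0,"rx": 0,"ry": 0,"rz": 0},
    {"claw": 0,"tx": 0,"ty": 0,"tz": 0,"rx": 0,"ry": 0,"rz": 0},
    {"claw": 0,"tx": 0,"ty": 0,"tz": 0,"rx": 0,"ry": 0,"rz": 0},
  ],
)

```text
time_s: 35.8
eef_pos: [0.5321, -0.2382, 0.1166]
ee_rot: [[0.05, 0.999, 0.0], [0.999, -0.05, -0.0], [-0.0, 0.0, -1.0]]
force: [-1.7, 1.0, 5.9]
grip_width: 0.002
finger_force: 2.9
```

Call:
drive_tool(
  steps=[
    {"claw": 0,"tx": 0,"ty": 0,"tz": 0.001,"rx": 0,"ry": 0,"rz": 0},
    {"claw": 0,"tx": 0,"ty": 0,"tz": 0.001,"rx": 0,"ry": 0,"rz": 0},
    {"claw": 0,"tx": 0,"ty": 0,"tz": 0,"rx": 0,"ry": 0,"rz": 0},
    {"claw": 0,"tx": 0,"ty": 0,"tz": 0,"rx": 0,"ry": 0,"rz": 0},
    {"claw": 0,"tx": 0,"ty": 0,"tz": 0,"rx": 0,"ry": 0,"rz": 0},
    {"claw": 0,"tx": 0,"ty": 0,"tz": 0,"rx": 0,"ry": 0,"rz": 0},
    {"claw": 0,"tx": 0,"ty": 0,"tz": 0,"rx": 0,"ry": 0,"rz": 0},
    {"claw": 0,"tx": 0,"ty": 0,"tz": 0,"rx": 0,"ry": 0,"rz": 0},
    {"claw": 0,"tx": 0,"ty": 0,"tz": 0,"rx": 0,"ry": 0,"rz": 0},
    {"claw": 0,"tx": 0,"ty": 0,"tz": 0,"rx": 0,"ry": 0,"rz": 0},
  ],
)

```text
time_s: 37.05
eef_pos: [0.5321, -0.2382, 0.1166]
ee_rot: [[0.05, 0.999, 0.001], [0.999, -0.05, -0.001], [-0.001, 0.001, -1.0]]
force: [-4.2, 1.6, 18.1]
grip_width: 0.005
finger_force: 8.8
```

It holds solid at 18 N without moving, so the level is home. I withdraw and take the final look.

Call:
drive_tool(
  steps=[
    {"claw": 0,"tx": 0,"ty": 0,"tz": -0.01,"rx": 0,"ry": 0,"rz": 0},
    {"claw": 0,"tx": 0,"ty": 0,"tz": -0.05,"rx": 0,"ry": 0,"rz": 0},
    {"claw": 0,"tx": 0,"ty": 0,"tz": -0.05,"rx": 0,"ry": 0,"rz": 0},
    {"claw": 0,"tx": 0,"ty": 0,"tz": -0.05,"rx": 0,"ry": 0,"rz": 0},
    {"claw": 0,"tx": 0,"ty": -0.05,"tz": 0,"rx": 0,"ry": 0,"rz": 0},
    {"claw": 0,"tx": -0.04,"ty": -0.04,"tz": 0,"rx": 0,"ry": 0,"rz": 0},
    {"claw": 0,"tx": -0.04,"ty": -0.04,"tz": 0,"rx": 0,"ry": 0,"rz": 0},
    {"claw": 0,"tx": -0.05,"ty": -0.03,"tz": 0,"rx": 0,"ry": 0,"rz": 0},
    {"claw": 0,"tx": -0.05,"ty": 0,"tz": 0,"rx": 0,"ry": 0,"rz": 0},
    {"claw": 0,"tx": -0.05,"ty": 0,"tz": 0,"rx": 0,"ry": 0,"rz": 0},
  ],
)

```text
time_s: 38.3
eef_pos: [0.3602, -0.4616, 0.2741]
ee_rot: [[0.05, 0.999, 0.001], [0.999, -0.05, -0.0], [-0.0, 0.001, -1.0]]
force: [0.5, 0.6, 0.3]
grip_width: 0.003
finger_force: 0.0
```

```bash
python3 - <<'E'
from fit import *
s=snap('side','side8.png'); t=snap('top','top8.png')
c=lambda im,a,b,k:cv2.convertScaleAbs(cv2.resize(im[a[1]:b[1],a[0]:b[0]],None,fx=k,fy=k,interpolation=cv2.INTER_CUBIC),alpha=1.4)
cv2.imwrite('pics/cmp8.png',np.vstack([np.hstack([c(s,(180,150),(380,320),2)[:300],c(t,(140,100),(340,270),2)[:300]]),np.hstack([c(s,(240,150),(340,210),4),c(t,(300,185),(400,245),4)])])[...,::-1])
E
```

```text
(no output)
```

View pics/cmp8.png

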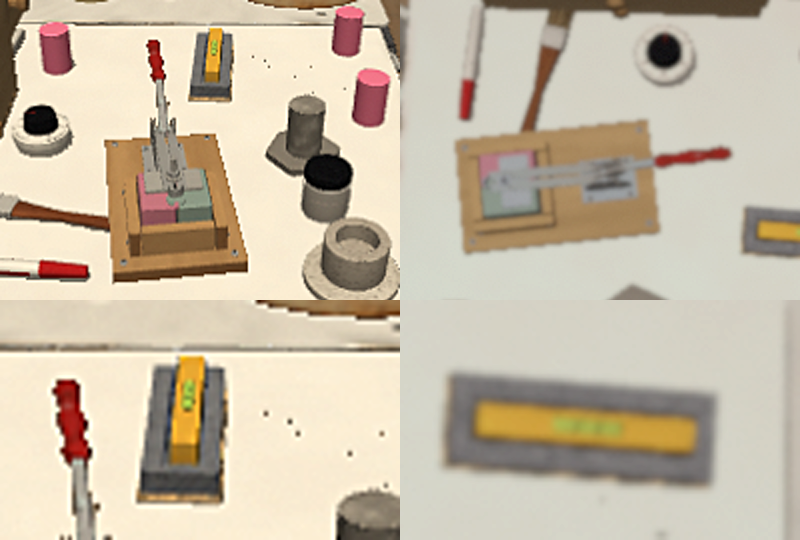

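The final view shows the level seated centred in its foam slot, vial up (lower crops (188,410) and (585,428)). The tealight, jar and cylinder stand in a row, and the timer and marker are untouched. I hand in.

```bash
python3 -c "
from plant import robot
print(robot.job_done())"
```

```text
the job is handed in; nothing more can be done
None
```

The job is handed in at about 38 s: tealight on the coaster and cylinder on the tile (each about 1 mm off centre), jar between them in line (about 2 mm off midway), level pressed fully into its foam slot, and timer and marker not touched; I got no verdict back.

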